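# Clear the treatment trolley after an injection, clean things first

### The job

Clear the trolley after the injection, clean things first: lay the sealed syringe pack flat, dome up, in the middle of the long grey stock tray and the tape roll flat in the small square grey tray, before you touch anything used. Then deal with the used things: drop the empty glass vial through the open flap of the yellow sharps container and lay the steel forceps flat in the open instrument box. Finish by swinging the sharps container's flap fully shut and closing the lid of the instrument box, and let go of everything.

Things in the scene. Friction and masses are not known exactly. Their poses are not given: they have to be found in the camera images.
- syringe_pack: small syringe sealed in a blister, lying flat: paper back 66 x 162 mm, 2 mm thick, with a clear dome along its middle, 28 mm wide, 128 mm long, its top 16 mm up. Origin: centre of the underside; y along the length, z up out of the dome. Pinch the dome across its 28 mm width at the middle. About 20 g. Clean.
- tape_roll: roll of white medical tape lying flat, 53 mm diameter, 13 mm thick; to the touch a solid disc (nothing fits in its hole). Origin: centre of the underside, z along the roll's axis. About 40 g. Clean.
- vial: brown glass injection vial, standing: body 29 mm diameter up to 38 mm, flip cap 24 mm diameter above it, 49 mm high in all. Origin: centre of the underside, z up its axis. About 30 g. Used.
- forceps: steel dressing forceps, lying flat: 136 mm long, 19 mm wide and 11 mm high at the middle (rigid when pinched). Origin: centre of the underside; y axis along the length. Pinch across the width at the middle. About 28 g. Used.
- sharps_box: yellow sharps container, red top, flap open (one at the back is shut: not that), fixed: 98 mm square (108 mm at the top), top at 142 mm. Origin: centre of the underside. Opening in the top: x -39 to +14 mm, y -31 to +31 mm of its frame (middle at x -13 mm); inside a hollow box 92 mm square, floor 3 mm up. Its flap, hinged along y at x +18 mm, z 142 mm, starts standing open.
- sharps_box_flap (a joint): angle of the sharps container's flap: 0 shut (over the opening, pointing to the container's -x), 1.8 to 2.0 open, standing up and leaning back to its +x. A plate 62 mm wide, 3 mm thick, reaching 58 mm from the hinge, with a 24 mm wide tab to 67 mm. Slight friction: it stays where it is left, so push it all the way down; 1 to 2 N does it.
- instrument_box: the open one of two steel instrument boxes, fixed; walls 2 mm thick, 48 mm high, inner floor 2 mm up. Origin on the underside: the inside spans x -46 to +55 mm, y -98 to +98 mm of its frame. Its lid, hinged along y at x +62 mm, z 49 mm, starts standing open at the back. The thin bars on its floor are part of it, too low to matter; the other, closed box is scenery.
- instrument_box_lid (a joint): angle of the instrument box's lid: 0 closed, lying on the box; about 1.9 open, standing up and leaning back to the box's +x. The lid is 206 mm wide (y), 113 mm from hinge to front edge, with a 10 mm down-turned rim. Pushed forward past upright (1.57) it falls shut by its own weight.
- stock_tray: long low grey plastic stock tray, fixed, open on top: outside 120 mm (its x) by 190 mm (its y) by 39 mm high, walls 3 mm, inner floor 3 mm up. Origin: centre of the underside; a small blank label card is on its -x side.
- square_tray: small square grey plastic tray, fixed, open on top, of the same make as the long one: outside 120 x 120 mm, 39 mm high, walls 3 mm (inside 114 x 114 mm), inner floor 3 mm up. Origin: centre of the underside; a small blank label card is on its -x side.

How it is judged:
By the outcome, as a careful person would: the job done as asked, in the order asked, and still so for the second after the job is handed in, with the robot touching nothing.
It also fails if it takes over 120 s, if anything falls off the work surface, if the arm or the gripper's body presses on something with over 40 N, if the wrist force passes 120 N, or if a joint passes its speed limit or range.

### The arm

A 7-joint arm with a two-finger parallel gripper is mounted at the origin on a cart in front of the work surface, level with it; the furniture and walls round the work are solid. World frame = base frame: x ahead of the robot, y to its left, z up, the work surface at z = 0. Lengths are in m, angles in rad, forces in N, time in s.
With the tool pointing down it reaches from about 0.425 to 0.875 m from the base axis. Payload 4.7 kg.
Tool frame: the origin (TCP) lies at the very end of the fingers, on their centre line; the grasp point (between the pads) lies 19 mm behind it (hold_point_z is the distance from the TCP to the grasp point, in m); z points along the fingers, x is the direction in which the jaws open and shut, and the axes are right-handed (so a half turn about z gives the same grasp; the last joint's range is limited). The gripper opens to 87 mm and grips with 3 to 60 N. Pads are 19 mm wide; open, the fingers measure 117 mm over their backs; the gripper's body (75 mm by 190 mm) begins 51 mm behind the grasp point.
Start: joints at [-1.214, 0.321, -0.07, 1.45, 0.023, 1.371, -0.057], TCP at [0.219, 0.612, 0.223] pointing down, gripper open.
Joint ranges: [-2.86, 2.86], [-0.3, 2.09], [-1.38, 1.24], [0.06, 2.45], [-1.56, 4.7], [0.09, 2.05], [-2.69, 2.69]. Speed limits (rad/s): [2.57, 2.57, 3.14, 3.14, 3.14, 3.14, 3.14].

### API

Orientations are given as a 3x3 rotation matrix whose columns are the frame's x, y, z axes.
In Python, from station import * gives the robot as it stands.
- The arm moves only by the tool drive_tool, never from a script. Its argument "increments" is a list that holds one entry, the list of rows, each a list of 4 numbers: the shift along the tool's x, y, z in cm, then the turn about the tool's z in degrees. In form: [[[dx, dy, dz, turn], ...]]. A call has 1 to 8 rows; each row is the pose to reach, as a shift and turn from the pose commanded when the call began, along the tool's axes at that moment; what a row does not reach only later rows make up. A row lasts 1/8 s, in which the tool goes at most 62.5 mm and 10.7 degrees, less where a joint would pass 70% of its speed; a pose out of reach is approached as far as the arm can. A call with a gripper value outside its range is refused whole. "claw" is the finger opening in cm, from 0 to 8.7, set as the call begins (left out, the last holds). The fingers move at their own pace and stop on an object; "force" is the grip in N (left out, the last holds). Time passes only in rows, so rows that repeat a pose let the fingers close. It gives the time, the measured TCP pose, the force and the opening at its end, in the units of the state.
- state(): the state, without advancing time (a new reading comes with each control period).
- capture(name): name is "scene" or "side" or "wrist"; returns (picture, depth): 384x512x3 uint8, blue, green, red; 384x512 float32, m along the optical axis (not along the pixel's ray), 0 where there is no reading.
- calibration(name): a dict with "camera_matrix" (3x3 intrinsics, pixels), "xyz" and "orientation" of the camera in the world. Camera axes: x right, y up, looking along -z (the intrinsics and any distortion apply to the point x, -y, -z); pixel columns grow to the right and rows downward; lengths in m; the calibration is good to about 2 mm. A picture is of the moment at which its call begins: read the wrist's pose just before it. calibration takes no time and is no camera call; for the wrist camera it gives the pose at the moment of the call.
- close_job(): hands the job in, once; it reports no verdict.
The state is a dict: "clock": time; "joints": joint angles; "qvel": joint speeds; "joint_efforts": joint torques, N m; "tool_pos": TCP position; "tcp_rot": TCP orientation; "force": force on the tool from outside, world axes, zero at the start; "ft_torque": the same for the moment, N m; "width": opening from 0.0 (shut) to 1.0 (fully open).
Only numpy, scipy, OpenCV 4.12 (cv2) and the standard library are available. Lean on these libraries where they do the work, as an engineer would, in place of code of your own. Each camera call takes 0.05 s, during which the arm holds its last target.

## Working session

There is one attempt and no reset: what is moved stays moved. The work goes in short steps, Python scripts to look and compute and a tool call to move; the robot and the scene stay as the last step left them, time stands still between calls to the robot, and variables do not carry over. Pictures are saved under pics/ and viewed, and the job is handed in when it is done.

Besides the shell and the picture viewer there is one more tool, called after "Emit:" by a JSON object that holds its "name" and its "arguments". drive_tool: Moves the arm, as the interface text tells. Its arguments: {"type":"object","properties":{"increments":{"type":"array"},"claw":{"type":"number"},"force":{"type":"number"}},"required":["increments"]}

```bash
mkdir -p pics; ls; python3 - <<'E'
from station import *
import cv2,numpy as np
s=state();print({k:np.round(v,3).tolist() for k,v in s.items()})
for n in("scene","side","wrist"):
    c=calibration(n);p,d=capture(n);print(n,np.round(c["camera_matrix"],1).tolist(),np.round(c["xyz"],3),np.round(c["orientation"],3).tolist(),[k for k in c])
    cv2.imwrite(f"pics/{n}0.png",p);np.save(f"pics/{n}0.npy",d)
E
```

```text
pics
{'clock': 0.0, 'joints': [-1.214, 0.322, -0.07, 1.452, 0.023, 1.371, -0.057], 'qvel': [0.0, -0.001, -0.001, 0.0, -0.001, 0.001, 0.001], 'joint_efforts': [-0.0, -49.128, -0.404, -31.253, -0.064, 0.044, 0.0], 'tool_pos': [0.218, 0.612, 0.221], 'tcp_rot': [[0.336, 0.942, -0.001], [0.942, -0.336, -0.002], [-0.002, 0.0, -1.0]], 'force': [0.766, -0.056, 0.71], 'ft_torque': [-0.015, -0.007, -0.048], 'width': 1.002}
scene [[380.1, 0.0, 260.2], [0.0, 380.1, 192.7], [0.0, 0.0, 1.0]] [-0.111 -0.332  0.819] [[0.458, 0.618, -0.638], [-0.889, 0.332, -0.316], [0.016, 0.712, 0.702]] ['camera_matrix', 'xyz', 'orientation']
side [[397.6, 0.0, 263.6], [0.0, 397.6, 190.3], [0.0, 0.0, 1.0]] [ 0.111 -0.976  0.634] [[0.921, 0.163, -0.354], [-0.39, 0.405, -0.827], [0.009, 0.9, 0.436]] ['camera_matrix', 'xyz', 'orientation']
wrist [[326.4, 0.0, 252.3], [0.0, 326.4, 190.3], [0.0, 0.0, 1.0]] [0.146 0.638 0.385] [[0.336, -0.905, -0.261], [0.942, 0.322, 0.095], [-0.002, -0.278, 0.961]] ['camera_matrix', 'xyz', 'orientation']
```

View pics/scene0.png

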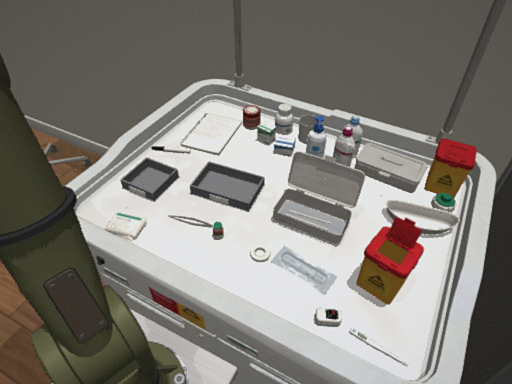

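View pics/side0.png

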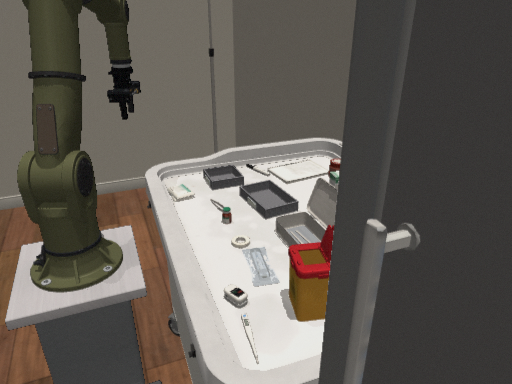

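View pics/wrist0.png

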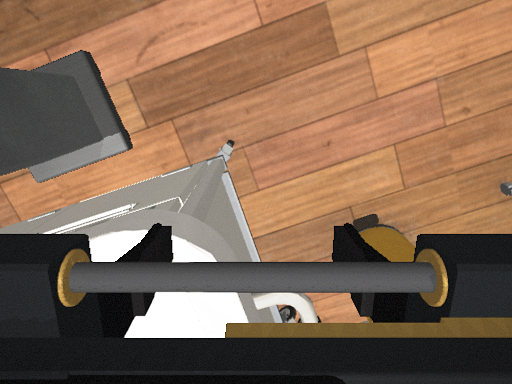

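The scene view shows the forceps (192,220), vial (218,229), tape (260,254), syringe pack (303,268), square tray (150,178), long tray (228,186), instrument box (312,214) and the open sharps box (390,265). Next I'll make a top-down map from the depth data.

```bash
cat > h.py <<'E'
import numpy as np,cv2
from station import *
def pts(c,d):
    K=np.array(c["camera_matrix"]);R=np.array(c["orientation"]);t=np.array(c["xyz"])
    v,u=np.mgrid[:d.shape[0],:d.shape[1]]
    x=(u-K[0,2])/K[0,0]*d;y=(v-K[1,2])/K[1,1]*d
    return np.stack([x,-y,-d],-1)@R.T+t
def ortho(P,p,d,x0,x1,y0,y1,res,zmin=-.05,zmax=.4):
    # image: up = +x, left=+y
    m=(d>0)&(P[...,2]>zmin)&(P[...,2]<zmax)&(P[...,0]>x0)&(P[...,0]<x1)&(P[...,1]>y0)&(P[...,1]<y1)
    Q=P[m];C=p[m];o=np.argsort(Q[:,2]);Q=Q[o];C=C[o]
    im=np.zeros((int((x1-x0)/res)+1,int((y1-y0)/res)+1,3),np.uint8)
    r=((x1-Q[:,0])/res).astype(int);c=((y1-Q[:,1])/res).astype(int)
    for a in(0,1):
        for b in (0,1): im[np.clip(r+a,0,im.shape[0]-1),np.clip(c+b,0,im.shape[1]-1)]=C
    return im
E
python3 - <<'E'
from h import *
for n in("scene",):
    c=calibration(n);p=cv2.imread(f"pics/{n}0.png");d=np.load(f"pics/{n}0.npy");P=pts(c,d)
    im=ortho(P,p,d,.3,.95,-.55,.55,.0022);im=cv2.resize(im,None,fx=1.58,fy=1.58)
    s=1.58/.0022
    for x in np.arange(.3,.95,.1): cv2.line(im,(0,int((.95-x)*s)),(im.shape[1],int((.95-x)*s)),(255,0,0),1);cv2.putText(im,f"{x:.1f}",(2,int((.95-x)*s)),0,.4,(0,0,255))
    for y in np.arange(-.5,.55,.1): cv2.line(im,(int((.55-y)*s),0),(int((.55-y)*s),im.shape[0]),(255,0,0),1);cv2.putText(im,f"{y:.1f}",(int((.55-y)*s),10),0,.4,(0,0,255))
    cv2.imwrite("pics/top0.png",im);print(im.shape)
    for u,v in [(192,220),(218,229),(260,254),(303,268),(303,250),(150,178),(228,186),(312,214),(326,180),(405,232),(390,262),(200,150),(270,200)]: print((u,v),np.round(P[v,u],3))
E
```

```text
(468, 792, 3)
(192, 220) [0.442 0.156 0.003]
(218, 229) [0.42  0.053 0.044]
(260, 254) [ 0.427 -0.069  0.002]
(303, 268) [ 0.43  -0.189  0.017]
(303, 250) [ 0.492 -0.164  0.003]
(150, 178) [0.526 0.374 0.002]
(228, 186) [0.608 0.136 0.006]
(312, 214) [ 0.622 -0.138  0.005]
(326, 180) [ 0.678 -0.147  0.097]
(405, 232) [ 0.517 -0.38   0.173]
(390, 262) [ 0.45  -0.372  0.139]
(200, 150) [0.718 0.313 0.004]
(270, 200) [ 0.618 -0.004  0.002]
```

View pics/top0.png

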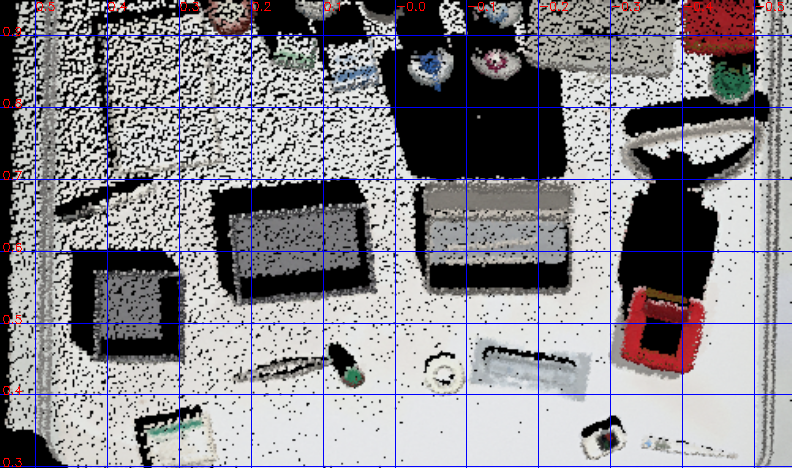

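```bash
python3 - <<'E'
from h import *
c=calibration("scene");p=cv2.imread("pics/scene0.png");d=np.load("pics/scene0.npy");P=pts(c,d)
def sel(x0,x1,y0,y1,z0,z1):
    m=(d>0)
    for i,(a,b) in enumerate([(x0,x1),(y0,y1),(z0,z1)]): m&=(P[...,i]>a)&(P[...,i]<b)
    return m
def rect(m,name):
    Q=P[m];r=cv2.minAreaRect(Q[:,:2].astype(np.float32)*1000);print(name,m.sum(),"c",np.round(r[0],1),"size",np.round(r[1],1),"ang",round(r[2],1),"zmed",np.round(np.median(Q[:,2]),4),"mean",np.round(Q.mean(0),4))
    return Q
print("table z",np.median(P[sel(.3,.5,-.05,.05,-.03,.03)][:,2]),np.std(P[sel(.33,.38,-.05,.05,-.03,.03)][:,2]))
rect(sel(.43,.64,.28,.47,.033,.045),"sq rim")
rect(sel(.5,.72,.02,.27,.033,.045),"long rim")
rect(sel(.5,.68,-.27,-.02,.042,.054),"ibox rim")
rect(sel(.4,.6,-.46,-.3,.137,.147),"sharps top")
rect(sel(.36,.48,.03,.08,.046,.056),"vial top")
rect(sel(.36,.48,.03,.08,.01,.056),"vial all")
rect(sel(.37,.49,-.11,-.03,.008,.018),"tape top")
rect(sel(.37,.49,-.28,-.09,.012,.022),"dome top")
rect(sel(.38,.48,.09,.24,.005,.02),"forceps")
Q=P[sel(.5,.75,-.3,.0,.055,.2)];print("lid",Q.min(0),Q.max(0))
Q=P[sel(.4,.6,-.46,-.3,.15,.25)];print("flap",Q.min(0),Q.max(0),Q.mean(0))
# colour pack: not white
for n,b in (("scenezoom",(180,160,170,150)),("sharpszoom",(340,200,110,110)),("traysz",(110,150,160,70))):
    x,y,w,h=b; cv2.imwrite(f"pics/{n}.png",cv2.resize(p[y:y+h,x:x+w],None,fx=4,fy=4,interpolation=cv2.INTER_CUBIC))
E
```

```text
table z 0.0022512064909937513 0.0014824388560804548
sq rim 281 c [511.1 356.5] size [124.8 125.5] ang 89.7 zmed 0.0382 mean [0.5098 0.3568 0.0379]
long rim 370 c [598.5 130.7] size [128.1 195.2] ang 5.8 zmed 0.038 mean [0.5965 0.1301 0.0378]
ibox rim 430 c [ 603.1 -143. ] size [200.1 124.1] ang 89.8 zmed 0.0477 mean [ 0.615  -0.1442  0.0479]
sharps top 975 c [ 491.4 -371.9] size [102.6 103.7] ang 76.8 zmed 0.1393 mean [ 0.4832 -0.3724  0.1395]
vial top 51 c [428.5  59.3] size [21.6 21.7] ang 2.8 zmed 0.0488 mean [0.4285 0.0593 0.0489]
vial all 153 c [427.   58.6] size [27.5 27.5] ang 24.4 zmed 0.0325 mean [0.424  0.0563 0.0345]
tape top 217 c [427.1 -68.9] size [52.5 47.4] ang 26.6 zmed 0.0123 mean [ 0.4269 -0.0691  0.0123]
dome top 501 c [ 438.7 -170.5] size [ 47.6 161.3] ang 0.6 zmed 0.0169 mean [ 0.4364 -0.1879  0.0168]
forceps 166 c [427.3 165. ] size [144.9  93.3] ang 88.3 zmed 0.0077 mean [0.4342 0.1517 0.0081]
lid [ 0.64795193 -0.24669418  0.05500486] [ 0.69922227 -0.03958249  0.17121998]
flap [ 0.5037669  -0.40927611  0.15000948] [ 0.53214044 -0.34678059  0.20700536] [ 0.51833597 -0.37862504  0.17604925]
```

View pics/scenezoom.png

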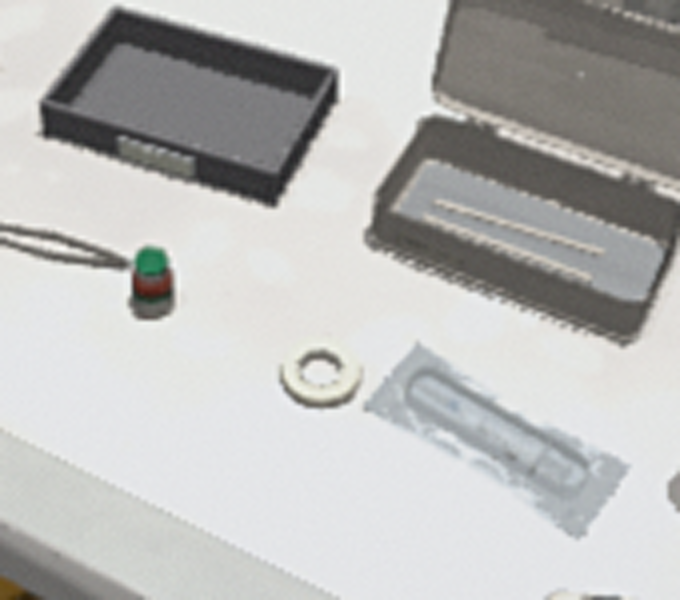

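View pics/sharpszoom.png

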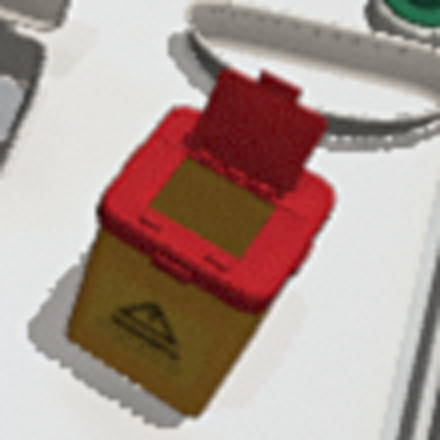

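```bash
cat >> h.py <<'E'
def go(x,y,z,ang=None):
    s=state();R=np.array(s["tcp_rot"]);t=np.array(s["tool_pos"])
    a=np.degrees(np.arctan2(R[1,0],R[0,0]))
    v=R.T@(np.array([x,y,z])-t)*100
    tr=0 if ang is None else (a-ang+180)%360-180
    print(f"cur {np.round(t,4)} ang {a:.2f} w {s['width']:.3f} F {np.round(s['force'],1)} t {s['clock']:.2f} q7 {s['joints'][6]:.2f} -> shift {np.round(v,2)} turn {tr:.1f}")
E
python3 -c "
from h import *
go(.5,.3,.28,29)"
```

```text
cur [0.2184 0.6118 0.2217] ang 70.36 w 1.002 F [-0.3 -0.7 -0.1] t 0.15 q7 -0.06 -> shift [-19.91  37.    -5.8 ] turn 41.4
```

Emit:
{"name": "drive_tool", "arguments": {"increments": [[[-20,37,-6,40],[-20,37,-6,40],[-20,37,-6,40],[-20,37,-6,40],[-20,37,-6,40],[-20,37,-6,40],[-20,37,-6,40],[-20,37,-6,40]]]}}

```text
clock: 1.15
tool_pos: [0.5033, 0.2942, 0.2832]
tcp_rot: [[0.868, 0.497, 0.002], [0.497, -0.868, -0.001], [0.001, 0.002, -1.0]]
force: [-0.2, -0.1, 0.3]
width: 1.002
```

```bash
python3 -c "
from h import *
go(.40,-.12,.30,-10)
c=calibration('wrist');p,d=capture('wrist');cv2.imwrite('pics/w1.png',p)
R=np.array(c['orientation']);print(np.round(c['xyz'],3),np.round(R[:,2],3))"
```

```text
cur [0.5033 0.2942 0.2832] ang 29.82 w 1.002 F [-0.2 -0.1  0.3] t 1.15 q7 -0.02 -> shift [-29.57  30.8   -1.65] turn 39.8
[0.465 0.361 0.446] [-0.141  0.243  0.96 ]
```

View pics/w1.png

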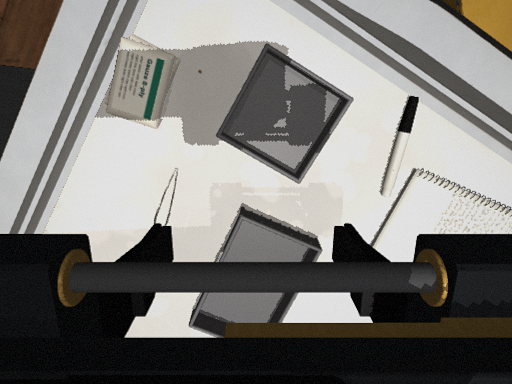

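The wrist view looks toward tool −y and shows both trays: the square one at (285,112) and the long one at (262,270). The gauze pack is beside them. Next I'll go look at the clean items.

```bash
python3 -c "
from h import *
go(.44,-.24,.28,-10)"
```

```text
cur [0.5011 0.2974 0.2826] ang 30.09 w 1.001 F [-0.9  0.1 -0.3] t 1.20 q7 -0.02 -> shift [-32.23  43.43   0.27] turn 40.1
```

Emit:
{"name": "drive_tool", "arguments": {"increments": [[[-32,43,0,40],[-32,43,0,40],[-32,43,0,40],[-32,43,0,40],[-32,43,0,40],[-32,43,0,40],[-32,43,0,40],[-32,43,0,40]]]}}

```text
clock: 2.2
tool_pos: [0.4449, -0.1974, 0.2825]
tcp_rot: [[0.986, -0.164, 0.001], [-0.164, -0.986, 0.001], [0.001, -0.001, -1.0]]
force: [0.7, 0.2, 0.9]
width: 1.0
```

Emit:
{"name": "drive_tool", "arguments": {"increments": [[[0,0,0,0],[0,0,0,0],[0,0,0,0],[0,0,0,0]]]}}

```text
clock: 2.7
tool_pos: [0.4454, -0.1959, 0.2824]
tcp_rot: [[0.986, -0.164, -0.0], [-0.164, -0.986, 0.0], [-0.0, -0.0, -1.0]]
force: [-0.4, 0.8, -0.3]
width: 0.998
```

```bash
python3 -c "
from h import *
go(.44,-.24,.28,-10)
c=calibration('wrist');p,d=capture('wrist');cv2.imwrite('pics/w2.png',p);np.save('pics/w2.npy',d)
np.savez('pics/w2c.npz',**c)
go(.44,-.24,.28,-10)
"
```

```text
cur [ 0.4454 -0.1959  0.2824] ang -9.46 w 0.998 F [-0.4  0.8 -0.3] t 2.70 q7 0.13 -> shift [0.19 4.44 0.24] turn 0.5
cur [ 0.4453 -0.1963  0.2825] ang -9.50 w 1.005 F [-0.3 -0.3 -1. ] t 2.75 q7 0.13 -> shift [0.2  4.4  0.25] turn 0.5
```

View pics/w2.png

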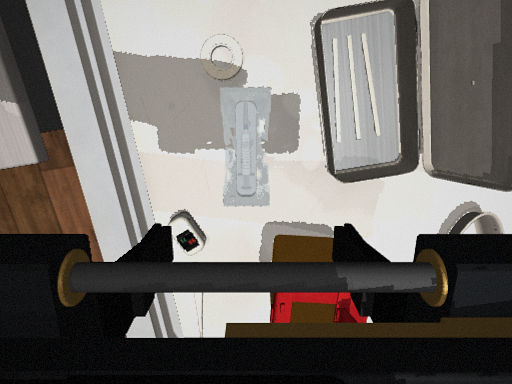

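```bash
cat >> h.py <<'E'
def plane(c,uv,z):
    K=np.array(c["camera_matrix"]);R=np.array(c["orientation"]);t=np.array(c["xyz"])
    uv=np.atleast_2d(uv).astype(float)
    r=np.c_[(uv[:,0]-K[0,2])/K[0,0],-(uv[:,1]-K[1,2])/K[1,1],-np.ones(len(uv))]@R.T
    return t+r*((z-t[2])/r[:,2])[:,None]
def fitrect(Q,name):
    r=cv2.minAreaRect((Q[:,:2]*1000).astype(np.float32));print(name,len(Q),"c",np.round(r[0],1),"size",np.round(r[1],1),"ang",round(r[2],1),"mean",np.round(Q.mean(0),4))
E
python3 - <<'E'
from h import *
c=dict(np.load("pics/w2c.npz"));p=cv2.imread("pics/w2.png");d=np.load("pics/w2.npy");P=pts(c,d)
z=P[...,2]
def reg(u0,u1,v0,v1):
    m=np.zeros(d.shape,bool);m[v0:v1,u0:u1]=1;return m&(d>0)
print("table",np.median(z[reg(130,200,180,205)]),np.median(z[reg(280,300,170,220)]),np.std(z[reg(280,300,170,220)]))
fitrect(P[reg(210,282,80,215)&(z>.010)&(z<.03)],"dome")
fitrect(P[reg(195,248,28,84)&(z>.007)&(z<.03)],"tape")
fitrect(P[reg(310,425,0,185)&(z>.043)&(z<.053)],"ibox rim")
fitrect(P[reg(260,330,220,262)&(z>.0)&(z<.16)],"sharps")
# gray mask of paper
h=cv2.cvtColor(p,cv2.COLOR_BGR2HSV)
for u,v in [(221,87),(269,88),(224,205),(268,206)]: print(np.round(plane(c,(u,v),.002)[0],4))
im=p[15:215,190:300];cv2.imwrite("pics/w2z.png",cv2.resize(im,None,fx=3,fy=3,interpolation=cv2.INTER_CUBIC))
E
```

```text
table 0.0028204408166659922 0.002906488822050024 0.0007905019769843889
dome 2000 c [ 438.  -173.3] size [156.4  41.5] ang 88.3 mean [ 0.4382 -0.1849  0.0176]
tape 1134 c [427.7 -68.3] size [51.2 51.5] ang 36.5 mean [ 0.4276 -0.0682  0.0131]
ibox rim 1252 c [ 596.8 -143.6] size [199.7 107.2] ang 90.0 mean [ 0.6081 -0.1423  0.0472]
sharps 2930 c [ 485.2 -333.2] size [ 67.3 101.6] ang 80.9 mean [ 0.4837 -0.3216  0.0246]
[ 0.4195 -0.1026  0.002 ]
[ 0.4806 -0.1141  0.002 ]
[ 0.393  -0.2617  0.002 ]
[ 0.455  -0.2735  0.002 ]
```

View pics/w2z.png

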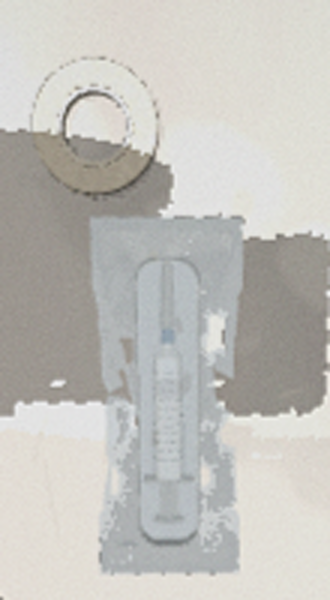

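```bash
python3 -c "
from h import *
go(.437,-.188,.045,-9.3)"
```

```text
cur [ 0.4453 -0.1963  0.2825] ang -9.50 w 1.005 F [-0.3 -0.3 -1. ] t 2.75 q7 0.13 -> shift [-0.95 -0.68 23.75] turn -0.2
```

Emit:
{"name": "drive_tool", "arguments": {"increments": [[[-0.9,-0.7,8,0],[-0.9,-0.7,16,0],[-0.9,-0.7,20,0],[-0.9,-0.7,23.7,0],[-0.9,-0.7,23.7,0],[-0.9,-0.7,23.7,0],[-0.9,-0.7,23.7,0]]], "claw": 6, "force": 8}}

```text
clock: 3.62
tool_pos: [0.4394, -0.1895, 0.0479]
tcp_rot: [[0.986, -0.167, 0.005], [-0.167, -0.986, -0.0], [0.005, -0.001, -1.0]]
force: [0.3, -0.2, -0.5]
width: 0.692
```

```bash
python3 -c "
from h import *
go(.437,-.188,.006,-9.3)
p,d=capture('scene');cv2.imwrite('pics/s1.png',cv2.resize(p[180:330,200:400],None,fx=4,fy=4))
"
```

```text
cur [ 0.4394 -0.1895  0.0479] ang -9.62 w 0.692 F [ 0.3 -0.2 -0.5] t 3.62 q7 0.31 -> shift [-0.28 -0.1   4.19] turn -0.3
```

View pics/s1.png

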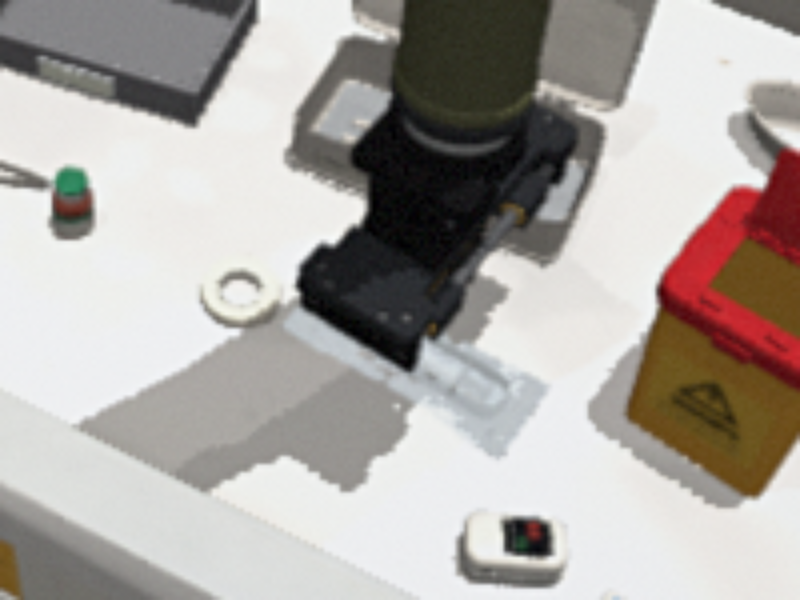

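Emit:
{"name": "drive_tool", "arguments": {"increments": [[[0,0,2,0],[0,0,3.5,0],[0,0,3.8,0],[0,0,3.8,0],[0,0,3.8,0]]]}}

```text
clock: 4.3
tool_pos: [0.4377, -0.1893, 0.0081]
tcp_rot: [[0.986, -0.168, 0.001], [-0.168, -0.986, -0.0], [0.001, -0.0, -1.0]]
force: [0.5, 0.3, 0.4]
width: 0.689
```

```bash
python3 -c "
from h import *
go(.437,-.188,.006,-9.3)"
```

```text
cur [ 0.4377 -0.1893  0.0081] ang -9.64 w 0.689 F [0.5 0.3 0.4] t 4.30 q7 0.38 -> shift [-0.1  -0.12  0.21] turn -0.3
```

Emit:
{"name": "drive_tool", "arguments": {"increments": [[[-0.1,-0.1,0.2,0],[-0.1,-0.1,0.2,0],[-0.1,-0.1,0.2,0]]]}}

```text
clock: 4.68
tool_pos: [0.4365, -0.1879, 0.0056]
tcp_rot: [[0.986, -0.167, 0.0], [-0.167, -0.986, 0.0], [0.0, -0.0, -1.0]]
force: [0.3, -0.6, 0.4]
width: 0.695
```

Emit:
{"name": "drive_tool", "arguments": {"increments": [[[0,0,0,0],[0,0,0,0],[0,0,0,0],[0,0,0,0],[0,0,0,0],[0,0,0,0]]], "claw": 1.5, "force": 10}}

```text
clock: 5.42
tool_pos: [0.4365, -0.188, 0.0056]
tcp_rot: [[0.986, -0.167, 0.0], [-0.167, -0.986, 0.0], [0.0, -0.0, -1.0]]
force: [0.3, -0.1, 0.1]
width: 0.322
```

Emit:
{"name": "drive_tool", "arguments": {"increments": [[[0,0,-1,0],[0,0,-3,0],[0,0,-6,0],[0,0,-10,0],[0,0,-10,0],[0,0,-10,0]]]}}

```text
clock: 6.18
tool_pos: [0.4362, -0.1877, 0.1055]
tcp_rot: [[0.986, -0.167, 0.0], [-0.167, -0.986, 0.001], [0.0, -0.001, -1.0]]
force: [-0.3, -0.3, 0.6]
width: 0.323
```

```bash
python3 -c "
from h import *
go(.45,-.188,.16,-9.3)
p,d=capture('scene');cv2.imwrite('pics/s2.png',cv2.resize(p[130:330,150:400],None,fx=3,fy=3))
p,d=capture('wrist');cv2.imwrite('pics/w3.png',p)
"
```

```text
cur [ 0.4362 -0.1877  0.1055] ang -9.64 w 0.323 F [-0.3 -0.3  0.6] t 6.17 q7 0.22 -> shift [ 1.36 -0.21 -5.45] turn -0.3
```

View pics/s2.png

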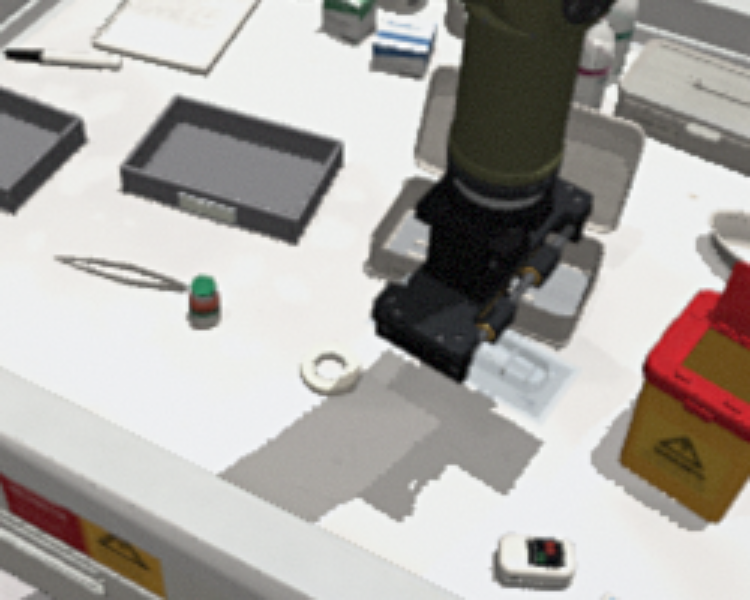

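View pics/w3.png

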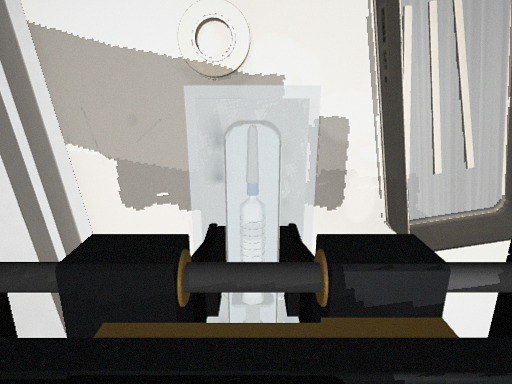

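Pack held squarely, opening 28 mm. In the wrist view the syringe is centred between the fingers at (250,230), and the tape is untouched at (213,38).

```bash
python3 -c "
from h import *
go(.58,.03,.20,5.8)"
```

```text
cur [ 0.4355 -0.1877  0.1046] ang -9.64 w 0.315 F [0.3 0.1 0.4] t 6.28 q7 0.22 -> shift [ 10.58 -23.88  -9.56] turn -15.4
```

Emit:
{"name": "drive_tool", "arguments": {"increments": [[[0,0,-5,0],[3,-6,-9.5,-5],[7,-11,-9.5,-10],[10.5,-16,-9.5,-15.4],[10.5,-20,-9.5,-15.4],[10.5,-24,-9.5,-15.4],[10.5,-24,-9.5,-15.4],[10.5,-24,-9.5,-15.4]]]}}

```text
clock: 7.28
tool_pos: [0.5795, 0.0299, 0.1995]
tcp_rot: [[0.995, 0.1, -0.002], [0.1, -0.995, -0.002], [-0.002, 0.001, -1.0]]
force: [-0.2, -1.1, -0.3]
width: 0.32
```

```bash
python3 - <<'E'
from h import *
go(.58,.03,.20,5.8)
s=state()
c=calibration('wrist');p,d=capture('wrist');cv2.imwrite('pics/w4.png',p);P=pts(c,d);z=P[...,2]
m=(d>0)&(z>.035)&(z<.046)&(P[...,1]>.0)&(P[...,1]<.27)&(P[...,0]>.5)&(P[...,0]<.72)
np.savez('pics/w4c.npz',d=d,**c)
fitrect(P[m],"rim")
E
```

```text
cur [0.5795 0.0299 0.1995] ang 5.71 w 0.320 F [-0.2 -1.1 -0.3] t 7.28 q7 0.11 -> shift [ 0.05 -0.   -0.05] turn -0.1
rim 1679 c [599.9 112.5] size [123.6 156.2] ang 5.6 mean [0.6189 0.1271 0.0391]
```

View pics/w4.png

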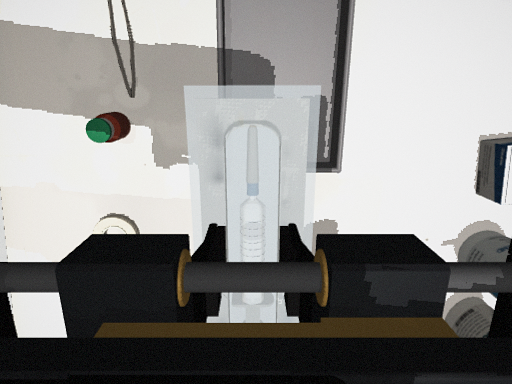

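```bash
python3 - <<'E'
from h import *
f=np.load('pics/w4c.npz');c={k:f[k] for k in f}
for z in (.039,.0415): print(np.round(plane(c,[(341,171),(353,5),(218,5)],z),4).tolist())
p=cv2.imread('pics/w4.png');cv2.imwrite('pics/w4z.png',cv2.resize(p[0:180,200:360],None,fx=4,fy=4))
E
```

```text
[[0.6681, 0.0422, 0.039], [0.6523, 0.1918, 0.039], [0.5334, 0.1799, 0.039]]
[[0.6674, 0.0427, 0.0415], [0.6517, 0.1911, 0.0415], [0.5337, 0.1793, 0.0415]]
```

View pics/w4z.png

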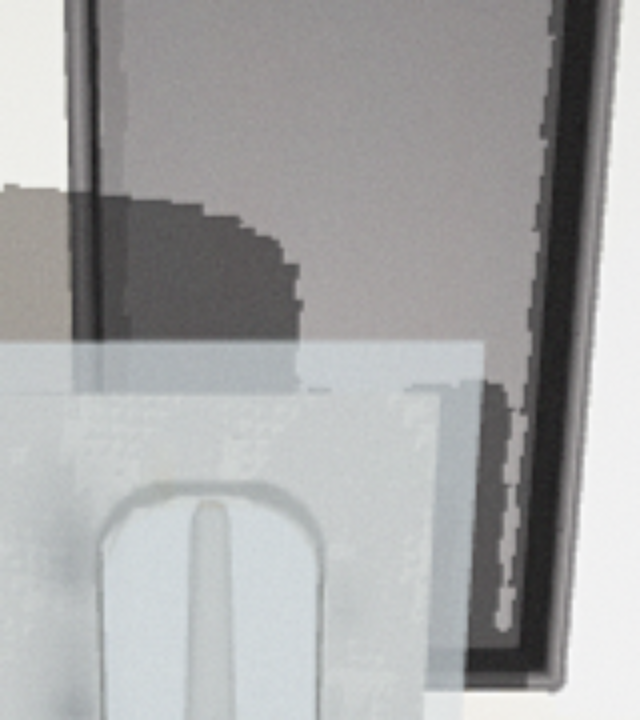

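```bash
python3 -c "
from h import *
go(.599,.131,.06,5.7)"
```

```text
cur [0.5796 0.0292 0.1998] ang 5.64 w 0.323 F [ 0.1 -0.2  0.1] t 7.33 q7 0.11 -> shift [ 2.95 -9.96 13.97] turn -0.1
```

Emit:
{"name": "drive_tool", "arguments": {"increments": [[[1.5,-5,0,0],[2.9,-9.9,3,0],[2.9,-9.9,8,0],[2.9,-9.9,12,0],[2.9,-9.9,14,0],[2.9,-9.9,14,0],[2.9,-9.9,14,0],[2.9,-9.9,14,0]]]}}

```text
clock: 8.32
tool_pos: [0.6004, 0.1326, 0.0625]
tcp_rot: [[0.995, 0.1, 0.003], [0.1, -0.995, 0.001], [0.003, -0.001, -1.0]]
force: [-1.0, -0.6, 0.4]
width: 0.318
```

```bash
python3 -c "
from h import *
go(.599,.131,.0095,5.7)
p,d=capture('scene');cv2.imwrite('pics/s3.png',cv2.resize(p[100:280,130:330],None,fx=3.3,fy=3.3))"
```

```text
cur [0.6004 0.1326 0.0625] ang 5.75 w 0.318 F [-1.  -0.6  0.4] t 8.32 q7 0.03 -> shift [-0.17  0.15  5.3 ] turn 0.0
```

View pics/s3.png

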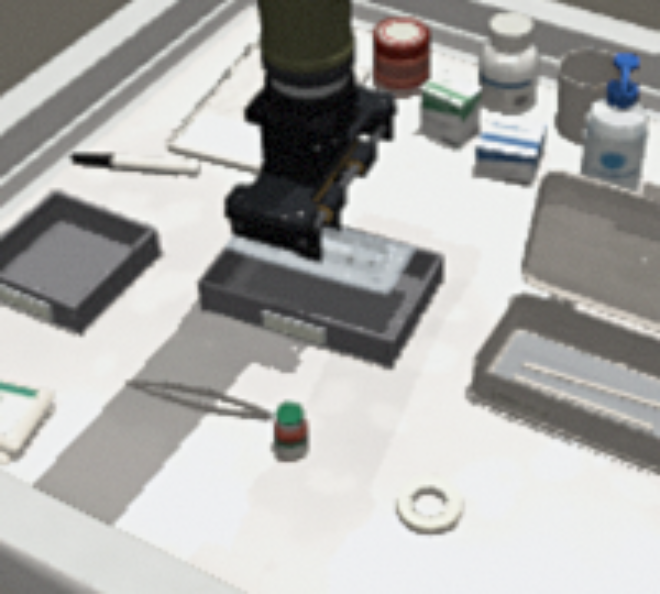

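Pack is over the long tray and inside its rim at (320,265). Lowering now.

Emit:
{"name": "drive_tool", "arguments": {"increments": [[[0,0.1,2,0],[-0.1,0.1,4,0],[-0.1,0.1,5,0],[-0.1,0.1,5,0],[-0.1,0.1,5,0],[-0.1,0.1,5,0]]]}}

```text
clock: 9.12
tool_pos: [0.5985, 0.1314, 0.0109]
tcp_rot: [[0.995, 0.1, 0.001], [0.1, -0.995, 0.0], [0.001, -0.0, -1.0]]
force: [0.1, 0.0, 0.3]
width: 0.32
```

```bash
python3 -c "
from h import *
go(.599,.131,.0092,5.7)"
```

```text
cur [0.5985 0.1314 0.0109] ang 5.76 w 0.320 F [0.1 0.  0.3] t 9.12 q7 0.06 -> shift [0.05 0.05 0.17] turn 0.1
```

Emit:
{"name": "drive_tool", "arguments": {"increments": [[[0,0,0.2,0],[0,0,0.2,0],[0,0,0.2,0]]]}}

```text
clock: 9.5
tool_pos: [0.5982, 0.1314, 0.0087]
tcp_rot: [[0.995, 0.1, 0.0], [0.1, -0.995, 0.0], [0.0, -0.0, -1.0]]
force: [0.4, -0.0, -0.5]
width: 0.32
```

Emit:
{"name": "drive_tool", "arguments": {"increments": [[[0,0,0,0],[0,0,0,0],[0,0,0,0],[0,0,0,0]]], "claw": 4.4}}

```text
clock: 10.0
tool_pos: [0.5982, 0.1314, 0.0086]
tcp_rot: [[0.995, 0.1, 0.0], [0.1, -0.995, 0.0], [0.0, -0.0, -1.0]]
force: [1.0, -0.6, -0.0]
width: 0.502
```

Emit:
{"name": "drive_tool", "arguments": {"increments": [[[0,0,-1,0],[0,0,-3,0],[0,0,-7,0],[0,0,-13,0],[0,0,-18,0],[0,6,-22,0],[0,10,-22,0],[0,10,-22,0]]]}}

```text
clock: 11.0
tool_pos: [0.609, 0.0253, 0.2319]
tcp_rot: [[0.996, 0.091, 0.005], [0.091, -0.996, -0.001], [0.004, 0.002, -1.0]]
force: [-0.2, -0.3, -1.3]
width: 0.506
```

```bash
python3 -c "
from h import *
go(.4276,-.0682,.1,0)
c=calibration('wrist');p,d=capture('wrist');cv2.imwrite('pics/w5.png',p)
p,d=capture('scene');cv2.imwrite('pics/s4.png',cv2.resize(p[100:280,130:330],None,fx=3.3,fy=3.3))"
```

```text
cur [0.609  0.0253 0.2319] ang 5.24 w 0.506 F [-0.2 -0.3 -1.3] t 11.00 q7 0.14 -> shift [-18.97   7.63  13.12] turn 5.2
```

View pics/w5.png

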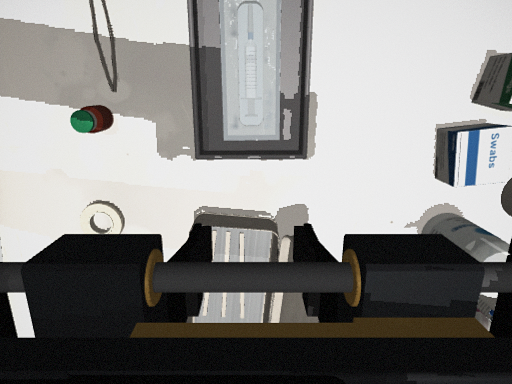

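View pics/s4.png

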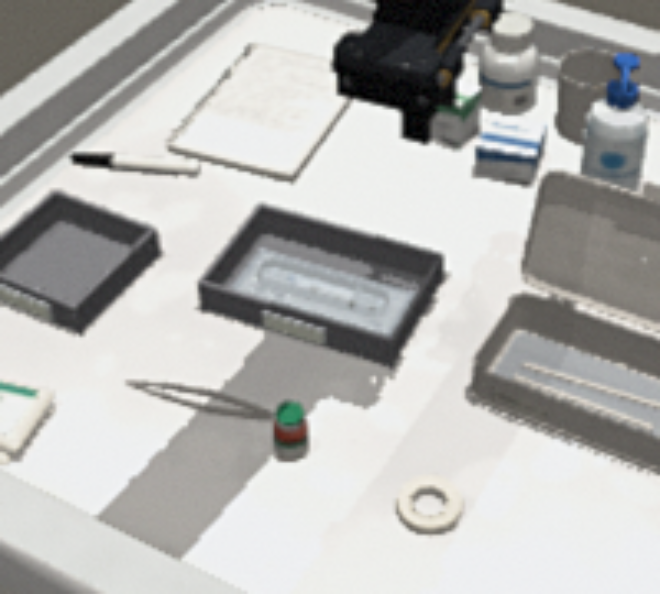

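Pack lies flat, dome up, in the middle of the long tray: (250,70) in the wrist view, (325,290) in the scene crop. Next, the tape.

Emit:
{"name": "drive_tool", "arguments": {"increments": [[[-6,2,3,5],[-12,5,6,5],[-17,7,9,5],[-19,7.6,13,5],[-19,7.6,16,5],[-19,7.6,17.2,5],[-19,7.6,17.2,5],[-19,7.6,17.2,5]]], "claw": 8}}

```text
clock: 12.1
tool_pos: [0.4282, -0.0624, 0.0577]
tcp_rot: [[1.0, 0.014, 0.002], [0.014, -1.0, -0.0], [0.002, 0.0, -1.0]]
force: [0.9, 0.2, 0.6]
width: 0.915
```

```bash
python3 -c "
from h import *
go(.4276,-.0683,.005,0)
p,d=capture('scene');cv2.imwrite('pics/s5.png',cv2.resize(p[180:330,180:380],None,fx=3.3,fy=3.3))
go(.4276,-.0683,.005,0)
"
```

```text
cur [ 0.4282 -0.0624  0.0577] ang 0.82 w 0.915 F [0.9 0.2 0.6] t 12.10 q7 0.10 -> shift [-0.08  0.59  5.27] turn 0.8
cur [ 0.4282 -0.0625  0.0577] ang 0.81 w 0.919 F [-0.4  0.1  0.7] t 12.15 q7 0.10 -> shift [-0.08  0.58  5.27] turn 0.8
```

View pics/s5.png

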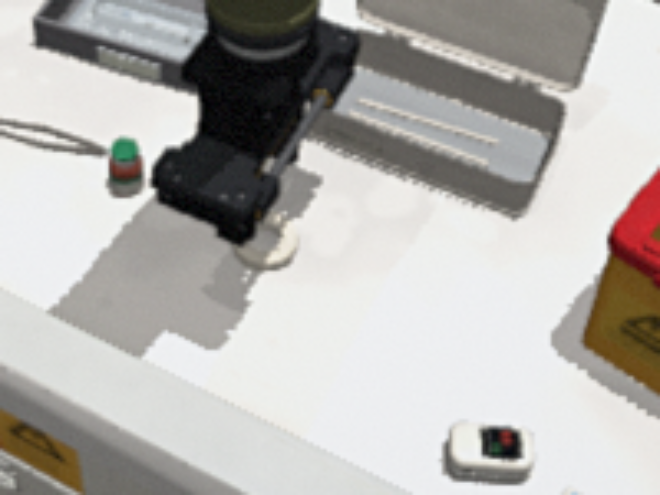

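Emit:
{"name": "drive_tool", "arguments": {"increments": [[[-0.1,0.6,1,0],[-0.1,0.6,3,0],[-0.1,0.6,4.8,0],[-0.1,0.6,5,0],[-0.1,0.6,5,0],[-0.1,0.6,5,0],[-0.1,0.6,5,0]]]}}

```text
clock: 13.02
tool_pos: [0.4264, -0.0687, 0.0071]
tcp_rot: [[1.0, 0.013, 0.001], [0.013, -1.0, 0.0], [0.001, -0.0, -1.0]]
force: [0.3, 0.5, -0.3]
width: 0.92
```

```bash
python3 -c "
from h import *
go(.4276,-.0683,.005,0)"
```

```text
cur [ 0.4264 -0.0687  0.0071] ang 0.77 w 0.920 F [ 0.3  0.5 -0.3] t 13.03 q7 0.21 -> shift [ 0.12 -0.04  0.21] turn 0.8
```

Emit:
{"name": "drive_tool", "arguments": {"increments": [[[0.1,0,0.2,0],[0.1,0,0.2,0],[0.1,0,0.2,0]]]}}

```text
clock: 13.4
tool_pos: [0.4269, -0.0688, 0.0045]
tcp_rot: [[1.0, 0.013, 0.0], [0.013, -1.0, -0.0], [0.0, 0.0, -1.0]]
force: [-0.5, -0.8, -0.5]
width: 0.918
```

Emit:
{"name": "drive_tool", "arguments": {"increments": [[[0.1,0,0,0],[0.1,0,0,0],[0.1,0,0,0],[0.1,0,0,0],[0.1,0,0,0]]], "claw": 4, "force": 10}}

```text
clock: 14.02
tool_pos: [0.4278, -0.0688, 0.0046]
tcp_rot: [[1.0, 0.013, 0.0], [0.013, -1.0, 0.0], [0.0, -0.0, -1.0]]
force: [-0.8, 0.3, 0.5]
width: 0.582
```

Emit:
{"name": "drive_tool", "arguments": {"increments": [[[0,0,-2,0],[0,0,-6,0],[0,0,-12,0],[0,0,-17,0],[0,0,-17,0],[0,0,-17,0]]]}}

```text
clock: 14.78
tool_pos: [0.4273, -0.0687, 0.1738]
tcp_rot: [[1.0, 0.013, -0.001], [0.013, -1.0, 0.0], [-0.001, -0.0, -1.0]]
force: [0.2, 0.5, -0.2]
width: 0.583
```

```bash
python3 -c "
from h import *
go(.52,.24,.175,0)
p,d=capture('wrist');cv2.imwrite('pics/w6.png',p)
go(.52,.25,.175,0)
"
```

```text
cur [ 0.4273 -0.0687  0.1738] ang 0.76 w 0.583 F [ 0.2  0.5 -0.2] t 14.78 q7 -0.01 -> shift [  9.68 -30.74  -0.11] turn 0.8
cur [ 0.4268 -0.0687  0.1732] ang 0.76 w 0.584 F [ 0.  -0.1 -0. ] t 14.82 q7 -0.01 -> shift [  9.74 -31.74  -0.2 ] turn 0.8
```

View pics/w6.png

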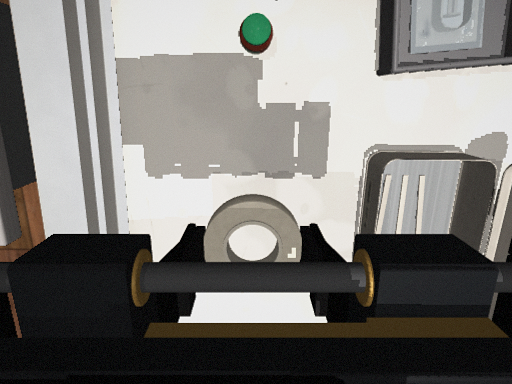

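```bash
python3 -c "
from h import *
c=calibration('wrist')
s=state();print(np.round(plane(c,[(251,241),(253,195),(204,240),(301,240)],s['tool_pos'][2]+.0085)-s['tool_pos'],4).tolist())
"
```

```text
[[-0.0011, 0.0048, 0.0085], [-0.0004, 0.0296, 0.0085], [-0.0253, 0.005, 0.0085], [0.0247, 0.0058, 0.0085]]
```

Tape is held, about 4 mm off the finger centre line, with its hole at (251,241). The vial at (256,32) and forceps are untouched.

Emit:
{"name": "drive_tool", "arguments": {"increments": [[[3,-6,0,0],[6,-12,0,0],[9,-18,0,0],[9,-24,0,0],[9,-30,0,0],[9,-31,0,0],[9,-31,0,0],[9,-31,0,0]]]}}

```text
clock: 15.82
tool_pos: [0.514, 0.2395, 0.1738]
tcp_rot: [[1.0, 0.01, -0.001], [0.01, -1.0, -0.002], [-0.001, 0.002, -1.0]]
force: [-0.1, -0.1, -0.7]
width: 0.584
```

```bash
python3 - <<'E'
from h import *
go(.511,.352,.05,0)
c=calibration('wrist');p,d=capture('wrist');cv2.imwrite('pics/w7.png',p);P=pts(c,d);z=P[...,2]
m=(d>0)&(z>.035)&(z<.046)&(P[...,1]>.27)&(P[...,1]<.45)&(P[...,0]>.42)&(P[...,0]<.6)
fitrect(P[m],"rim")
go(.511,.352,.05,0)
E
```

```text
cur [0.514  0.2395 0.1738] ang 0.57 w 0.584 F [-0.1 -0.1 -0.7] t 15.82 q7 -0.39 -> shift [ -0.17 -11.28  12.36] turn 0.6
rim 2390 c [511.1 343.9] size [ 96.2 124.1] ang 89.7 mean [0.5113 0.3301 0.0391]
cur [0.5142 0.2394 0.1742] ang 0.53 w 0.581 F [ 0.4  0.1 -0.3] t 15.88 q7 -0.39 -> shift [ -0.21 -11.27  12.41] turn 0.5
```

View pics/w7.png

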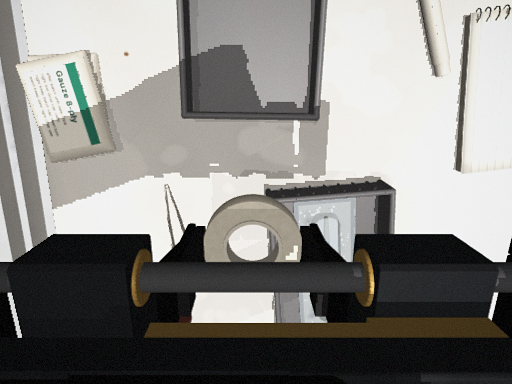

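Emit:
{"name": "drive_tool", "arguments": {"increments": [[[-0.1,-5,0,0],[-0.1,-10,2,0],[-0.1,-11.2,6,0],[-0.1,-11.2,11,0],[-0.1,-11.2,13,0],[-0.1,-11.2,14,0],[-0.1,-11.2,14,0],[-0.1,-11.2,14,0]]]}}

```text
clock: 16.88
tool_pos: [0.5126, 0.3549, 0.0365]
tcp_rot: [[1.0, 0.013, 0.002], [0.013, -1.0, 0.002], [0.002, -0.002, -1.0]]
force: [0.5, 0.2, -0.1]
width: 0.583
```

```bash
python3 -c "
from h import *
go(.512,.353,.009,0)
p,d=capture('scene');cv2.imwrite('pics/s6.png',cv2.resize(p[120:260,80:280],None,fx=3.3,fy=3.3))
go(.512,.353,.009,0)
"
```

```text
cur [0.5126 0.3549 0.0365] ang 0.73 w 0.583 F [ 0.5  0.2 -0.1] t 16.88 q7 -0.48 -> shift [-0.07  0.2   2.75] turn 0.7
cur [0.5124 0.355  0.0364] ang 0.74 w 0.581 F [ 0.3  0.2 -0.4] t 16.93 q7 -0.48 -> shift [-0.05  0.2   2.74] turn 0.7
```

View pics/s6.png

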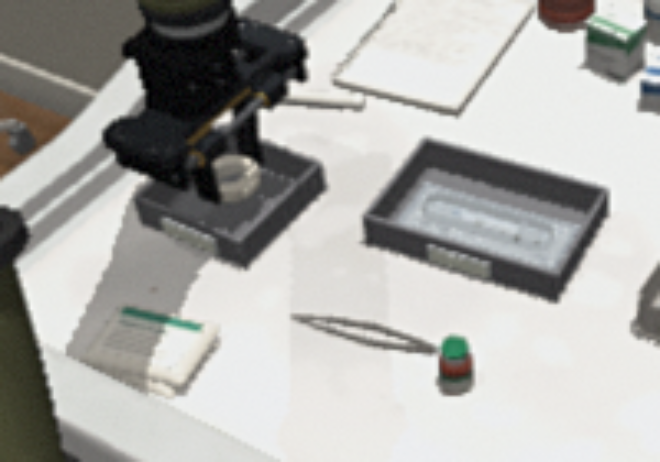

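Emit:
{"name": "drive_tool", "arguments": {"increments": [[[0,0.2,1.2,0],[0,0.2,2.4,0],[0,0.2,2.6,0],[0,0.2,2.7,0],[0,0.2,2.7,0],[0,0.2,2.7,0]]]}}

```text
clock: 17.68
tool_pos: [0.5113, 0.3524, 0.0076]
tcp_rot: [[1.0, 0.013, 0.0], [0.013, -1.0, 0.0], [0.0, -0.0, -1.0]]
force: [-1.5, -0.9, 1.0]
width: 0.579
```

```bash
python3 -c "
from h import *
go(.512,.353,.0085,0)"
```

```text
cur [0.5113 0.3524 0.0076] ang 0.76 w 0.579 F [-1.5 -0.9  1. ] t 17.68 q7 -0.46 -> shift [ 0.07 -0.06 -0.09] turn 0.8
```

Emit:
{"name": "drive_tool", "arguments": {"increments": [[[0,0,0,0],[0,0,0,0],[0,0,0,0],[0,0,0,0]]], "claw": 6.8}}

```text
clock: 18.18
tool_pos: [0.5113, 0.3524, 0.0076]
tcp_rot: [[1.0, 0.013, 0.0], [0.013, -1.0, 0.0], [0.0, -0.0, -1.0]]
force: [-0.5, 0.2, 0.0]
width: 0.781
```

Emit:
{"name": "drive_tool", "arguments": {"increments": [[[0,0,-1,0],[0,0,-3,0],[0,0,-7,0],[0,0,-13,0],[0,4,-18,0],[0,8,-20,0],[0,10,-20,0],[0,10,-20,0]]]}}

```text
clock: 19.18
tool_pos: [0.5124, 0.2512, 0.2074]
tcp_rot: [[1.0, 0.011, -0.0], [0.011, -1.0, 0.001], [-0.0, -0.001, -1.0]]
force: [-0.3, 0.1, 0.8]
width: 0.782
```

```bash
python3 -c "
from h import *
go(.45,-.03,.22,0)
c=calibration('wrist');p,d=capture('wrist');cv2.imwrite('pics/w8.png',p)
"
```

```text
cur [0.5124 0.2512 0.2074] ang 0.62 w 0.782 F [-0.3  0.1  0.8] t 19.18 q7 -0.42 -> shift [-6.55 28.05 -1.28] turn 0.6
```

View pics/w8.png

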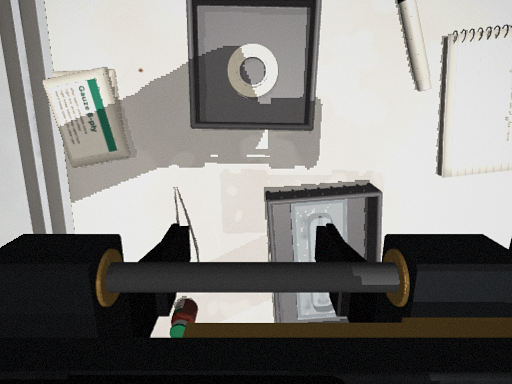

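Tape is flat in the middle of the square tray at (252,70). Now for the used items, starting with a look at the vial and forceps.

Emit:
{"name": "drive_tool", "arguments": {"increments": [[[-1,6,-1,0],[-2,12,-2,0],[-4,18,-3,0],[-6,24,-3,0],[-6.5,27,-3,0],[-6.5,27,-3,0],[-6.5,27,-3,0],[-6.5,27,-3,0]]]}}

```text
clock: 20.23
tool_pos: [0.4513, -0.0165, 0.2371]
tcp_rot: [[1.0, 0.017, -0.001], [0.017, -1.0, -0.001], [-0.001, 0.001, -1.0]]
force: [-0.8, 0.2, 0.2]
width: 0.782
```

```bash
python3 - <<'E'
from h import *
go(.428,.059,.09,0)
c=calibration('wrist');p,d=capture('wrist');cv2.imwrite('pics/w9.png',p);P=pts(c,d);z=P[...,2]
np.savez('pics/w9c.npz',d=d,**c)
B=lambda x0,x1,y0,y1,z0,z1:(d>0)&(P[...,0]>x0)&(P[...,0]<x1)&(P[...,1]>y0)&(P[...,1]<y1)&(z>z0)&(z<z1)
fitrect(P[B(.39,.47,.03,.085,.047,.06)],"vial top")
fitrect(P[B(.39,.47,.03,.085,.008,.06)],"vial all")
fitrect(P[B(.38,.48,.088,.25,.006,.02)],"forceps")
cv2.imwrite('pics/w9z.png',cv2.resize(p[0:230,120:320],None,fx=2.6,fy=2.6))
go(.428,.059,.09,0)
E
```

```text
cur [ 0.4513 -0.0165  0.2371] ang 0.96 w 0.782 F [-0.8  0.2  0.2] t 20.23 q7 -0.11 -> shift [-2.19 -7.6  14.71] turn 1.0
vial top 426 c [428.7  60. ] size [22.8 22.9] ang 0.7 mean [0.4286 0.06   0.0496]
vial all 585 c [428.6  59.9] size [28.4 28.2] ang 0.5 mean [0.4295 0.0605 0.0446]
forceps 209 c [440.4 125.7] size [19.  68.4] ang 10.7 mean [0.4396 0.1275 0.0111]
cur [ 0.4513 -0.0168  0.2372] ang 0.93 w 0.785 F [-0.4  0.7  0.3] t 20.27 q7 -0.11 -> shift [-2.2  -7.63 14.71] turn 0.9
```

View pics/w9z.png

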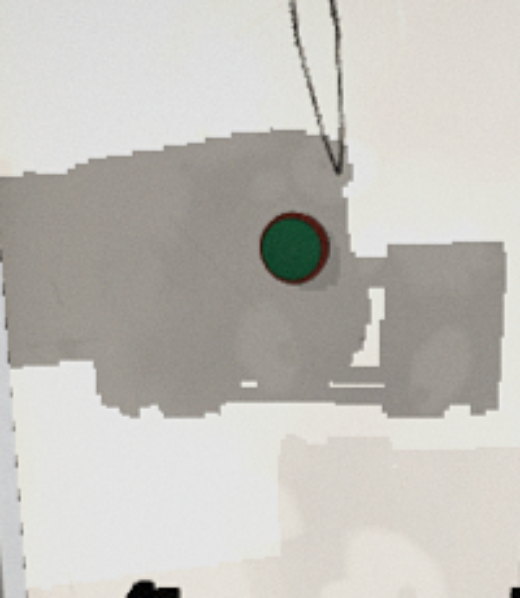

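Emit:
{"name": "drive_tool", "arguments": {"increments": [[[-2.2,-4,3,0],[-2.2,-7.7,8,0],[-2.2,-7.7,12,0],[-2.2,-7.7,15,0],[-2.2,-7.7,15.5,0],[-2.2,-7.7,15.5,0],[-2.2,-7.7,15.5,0],[-2.2,-7.7,15.5,0]]], "claw": 6.2}}

```text
clock: 21.28
tool_pos: [0.4291, 0.0585, 0.0836]
tcp_rot: [[1.0, 0.013, 0.002], [0.013, -1.0, 0.001], [0.002, -0.001, -1.0]]
force: [-0.6, -0.4, -0.3]
width: 0.711
```

```bash
python3 - <<'E'
from h import *
go(.4287,.06,.013,0)
f=np.load('pics/w9c.npz');c={k:f[k] for k in f}
print('forceps tip',plane(c,[(250,66)],.004), 'legs',plane(c,[(232.5,0),(248,0)],.008))
f=np.load('pics/scene0.npy');c=calibration('scene')
print(np.round(plane(c,[(386.75,238),(408.5,251.25),(398.75,264.5),(377.5,251.25)],.141),4).tolist())
p,d=capture('scene');cv2.imwrite('pics/s7.png',cv2.resize(p[130:280,120:320],None,fx=3.3,fy=3.3))
go(.4287,.06,.013,0)
E
```

```text
cur [0.4291 0.0585 0.0836] ang 0.76 w 0.711 F [-0.6 -0.4 -0.3] t 21.27 q7 -0.21 -> shift [-0.05 -0.14  7.06] turn 0.8
forceps tip [[0.44647191 0.09261371 0.004     ]] legs [[0.42678548 0.15815677 0.008     ]
 [0.44336261 0.1584393  0.008     ]]
[[0.5112, -0.3489, 0.141], [0.4967, -0.4009, 0.141], [0.451, -0.3897, 0.141], [0.4643, -0.3399, 0.141]]
cur [0.4288 0.0584 0.0834] ang 0.75 w 0.708 F [-0.5  0.  -0.1] t 21.32 q7 -0.21 -> shift [-0.02 -0.15  7.04] turn 0.8
```

View pics/s7.png

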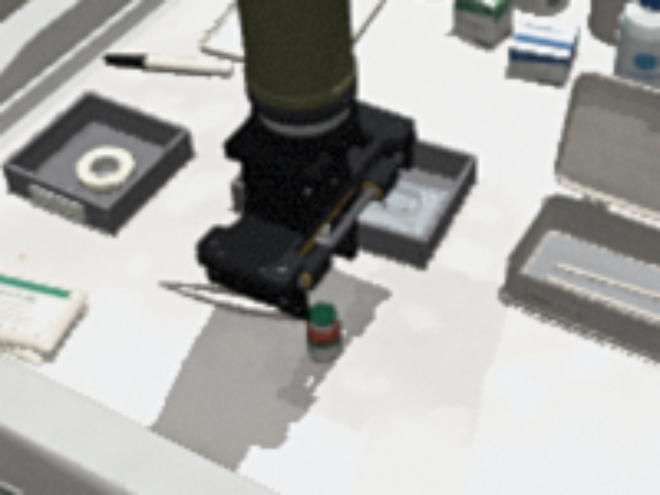

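Emit:
{"name": "drive_tool", "arguments": {"increments": [[[0,-0.1,2,0],[0,-0.1,4.5,0],[0,-0.1,6.2,0],[0,-0.1,6.8,0],[0,-0.1,6.8,0],[0,-0.1,6.8,0],[0,-0.1,6.8,0]]]}}

```text
clock: 22.2
tool_pos: [0.4287, 0.0595, 0.0152]
tcp_rot: [[1.0, 0.013, 0.001], [0.013, -1.0, 0.001], [0.001, -0.001, -1.0]]
force: [-0.4, 0.7, 0.2]
width: 0.715
```

```bash
python3 - <<'E'
from h import *
go(.4287,.06,.013,0)
p,d=capture('scene');cv2.imwrite('pics/s8.png',cv2.resize(p[170:260,150:270],None,fx=5,fy=5))
p,d=capture('wrist');cv2.imwrite('pics/w10.png',p)
E
```

```text
cur [0.4287 0.0595 0.0152] ang 0.76 w 0.715 F [-0.4  0.7  0.2] t 22.20 q7 -0.12 -> shift [ 0.   -0.05  0.22] turn 0.8
```

View pics/s8.png

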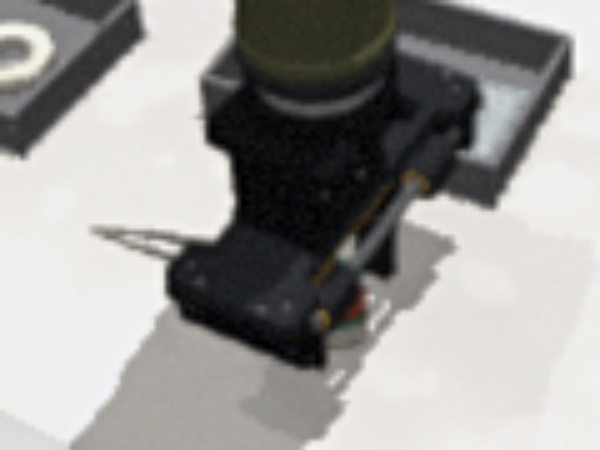

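View pics/w10.png

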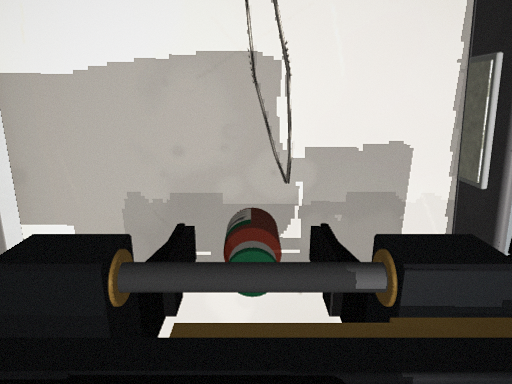

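The vial stands between the fingers at (252,255) in the wrist view, and the forceps tip at (287,180) is clear. Closing.

Emit:
{"name": "drive_tool", "arguments": {"increments": [[[0,0,0.1,0],[0,0,0.2,0],[0,0,0.2,0],[0,0,0.2,0],[0,0,0.2,0],[0,0,0.2,0],[0,0,0.2,0]]], "claw": 2, "force": 12}}

```text
clock: 23.18
tool_pos: [0.4281, 0.0593, 0.0126]
tcp_rot: [[1.0, 0.013, 0.0], [0.013, -1.0, 0.0], [0.0, -0.0, -1.0]]
force: [0.2, 0.8, 0.2]
width: 0.322
```

Emit:
{"name": "drive_tool", "arguments": {"increments": [[[0,0,-2,0],[0,0,-6,0],[0,0,-12,0],[0,0,-18,0],[0,0,-23,0],[0,0,-23,0],[0,0,-23,0]]]}}

```text
clock: 24.05
tool_pos: [0.4277, 0.0591, 0.2418]
tcp_rot: [[1.0, 0.013, -0.001], [0.013, -1.0, -0.0], [-0.001, 0.0, -1.0]]
force: [-0.0, -0.7, -1.0]
width: 0.323
```

```bash
python3 - <<'E'
from h import *
go(.40,-.33,.25,-103)
p,d=capture('wrist');cv2.imwrite('pics/w11.png',p)
go(.46,-.1,.25,-60)
E
```

```text
cur [0.4277 0.0591 0.2418] ang 0.76 w 0.323 F [-0.  -0.7 -1. ] t 24.05 q7 -0.30 -> shift [-3.28 38.87 -0.82] turn 103.8
cur [0.4273 0.059  0.2411] ang 0.76 w 0.323 F [-1.  -0.2 -1.3] t 24.10 q7 -0.30 -> shift [ 3.06 15.94 -0.88] turn 60.8
```

View pics/w11.png

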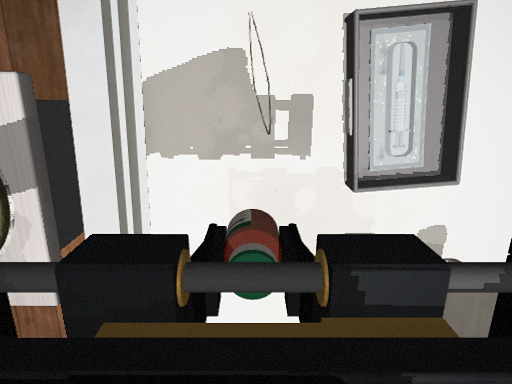

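Vial is held upright at (252,250). Now swinging toward the sharps box.

Emit:
{"name": "drive_tool", "arguments": {"increments": [[[1,3,-1,10],[2,6,-2,20],[3,9,-2,30],[3,12,-2,40],[3,15,-2,50],[3,18,-2,60],[3,20,-2,70],[3,20,-2,70]]]}}

```text
clock: 25.1
tool_pos: [0.4596, -0.1418, 0.261]
tcp_rot: [[0.353, -0.936, -0.003], [-0.936, -0.353, -0.001], [-0.0, 0.003, -1.0]]
force: [-1.1, 0.6, -0.2]
width: 0.327
```

```bash
python3 - <<'E'
from h import *
go(.40,-.35,.25,-103)
E
```

```text
cur [ 0.4596 -0.1418  0.261 ] ang -69.35 w 0.327 F [-1.1  0.6 -0.2] t 25.10 q7 -1.03 -> shift [17.38 12.92  1.13] turn 33.7
```

Emit:
{"name": "drive_tool", "arguments": {"increments": [[[4,3,1,10],[8,6,1,20],[12,9,1,30],[16,12,1,33.5],[17.4,13,1,33.5],[17.4,13,1,33.5],[17.4,13,1,33.5],[17.4,13,1,33.5]]]}}

```text
clock: 26.1
tool_pos: [0.4018, -0.3473, 0.2522]
tcp_rot: [[-0.217, -0.976, 0.0], [-0.976, 0.217, 0.001], [-0.001, 0.0, -1.0]]
force: [-0.3, 0.7, 0.3]
width: 0.324
```

```bash
python3 - <<'E'
from h import *
go(.481,-.37,.25,-103)
c=calibration('wrist');p,d=capture('wrist');cv2.imwrite('pics/w12.png',p);np.savez('pics/w12c.npz',d=d,**c)
go(.481,-.37,.25,-103)
E
```

```text
cur [ 0.4018 -0.3473  0.2522] ang -102.52 w 0.324 F [-0.3  0.7  0.3] t 26.10 q7 -1.07 -> shift [ 0.5  -8.22  0.22] turn 0.5
cur [ 0.4017 -0.3477  0.2524] ang -102.56 w 0.327 F [-0.  -0.2 -0.8] t 26.15 q7 -1.07 -> shift [ 0.45 -8.23  0.24] turn 0.4
```

View pics/w12.png

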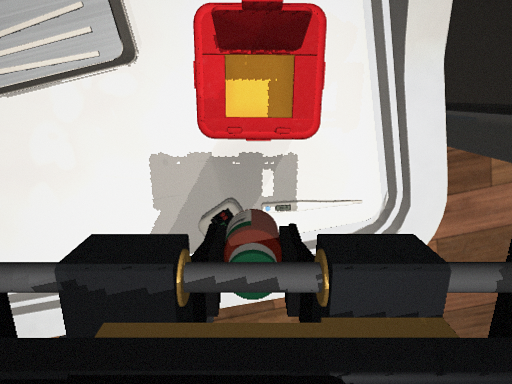

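```bash
python3 - <<'E'
from h import *
f=np.load('pics/w12c.npz');c={k:f[k] for k in f}
q=plane(c,[(226,55),(294,55),(294,118),(226,118)],.1425);print(np.round(q,4).tolist(),q.mean(0))
d=f['d'];P=pts(c,d);m=(d>0)&(P[...,2]>.137)&(P[...,2]<.149)&(P[...,0]>.38);fitrect(P[m],'top')
m=(d>0)&(P[...,2]>.155)&(P[...,0]>.45)&(np.mgrid[:384,:512][0]<60);Q=P[m];A=np.c_[Q[:,2],np.ones(len(Q))];e=np.array([np.cos(np.radians(-13)),np.sin(np.radians(-13))]);print('flap z',Q[:,2].min(),Q[:,2].max(),np.linalg.lstsq(A,Q[:,:2]@e,rcond=None)[0], )
p=cv2.imread('pics/w12.png');cv2.imwrite('pics/w12z.png',cv2.resize(p[0:150,180:340],None,fx=4,fy=4))
E
```

```text
[[0.5101, -0.3499, 0.1425], [0.4986, -0.4014, 0.1425], [0.4515, -0.3927, 0.1425], [0.4635, -0.3385, 0.1425]] [ 0.48093397 -0.37061378  0.1425    ]
top 8804 c [ 490.7 -372.1] size [103.  103.1] ang 77.2 mean [ 0.4841 -0.3702  0.14  ]
flap z 0.15501714522780324 0.20836444025013048 [0.31258118 0.53289247]
```

View pics/w12z.png

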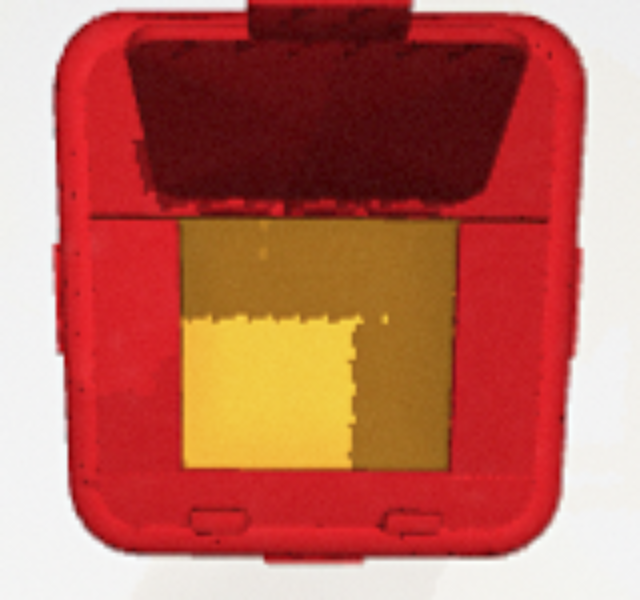

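Emit:
{"name": "drive_tool", "arguments": {"increments": [[[0.2,-4,0,0.4],[0.4,-8,0,0.4],[0.4,-8,4,0.4],[0.4,-8,6,0.4],[0.4,-8,6.5,0.4],[0.4,-8,6.5,0.4],[0.4,-8,6.5,0.4]]]}}

```text
clock: 27.02
tool_pos: [0.4785, -0.3711, 0.189]
tcp_rot: [[-0.227, -0.974, 0.002], [-0.974, 0.227, -0.001], [-0.0, -0.003, -1.0]]
force: [1.4, 0.9, 0.2]
width: 0.323
```

```bash
python3 - <<'E'
from h import *
go(.479,-.370,.15,-103)
p,d=capture('scene');cv2.imwrite('pics/s9.png',cv2.resize(p[150:310,300:480],None,fx=3.5,fy=3.5))
p,d=capture('wrist');cv2.imwrite('pics/w13.png',p)
go(.479,-.370,.15,-103)
E
```

```text
cur [ 0.4785 -0.3711  0.189 ] ang -103.14 w 0.323 F [1.4 0.9 0.2] t 27.02 q7 -0.92 -> shift [-0.12 -0.01  3.9 ] turn -0.1
cur [ 0.4785 -0.371   0.1887] ang -103.14 w 0.323 F [ 0.2 -0.5 -0.7] t 27.12 q7 -0.92 -> shift [-0.11 -0.02  3.87] turn -0.1
```

View pics/s9.png

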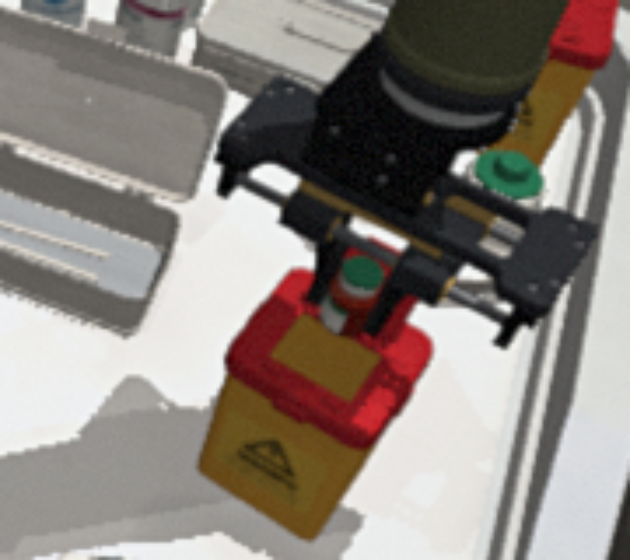

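View pics/w13.png

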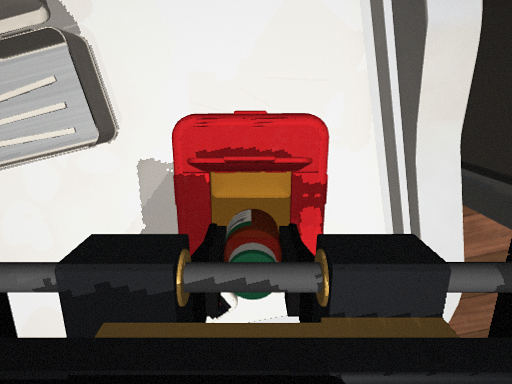

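Vial hangs over the opening at (252,225) and is clear of the flap. Lowering it into the mouth.

Emit:
{"name": "drive_tool", "arguments": {"increments": [[[-0.1,0,2,0],[-0.1,0,3.4,0],[-0.1,0,3.8,0],[-0.1,0,3.8,0],[-0.1,0,3.8,0]]]}}

```text
clock: 27.75
tool_pos: [0.4785, -0.37, 0.1499]
tcp_rot: [[-0.227, -0.974, 0.001], [-0.974, 0.227, -0.0], [0.0, -0.001, -1.0]]
force: [0.3, 0.3, -1.6]
width: 0.324
```

Emit:
{"name": "drive_tool", "arguments": {"increments": [[[0,0,0,0],[0,0,0,0],[0,0,0,0],[0,0,0,0],[0,0,0,0]]], "claw": 4.5}}

```text
clock: 28.38
tool_pos: [0.4783, -0.3697, 0.1495]
tcp_rot: [[-0.227, -0.974, 0.0], [-0.974, 0.227, 0.0], [-0.0, -0.0, -1.0]]
force: [-0.3, -0.4, -0.5]
width: 0.517
```

Emit:
{"name": "drive_tool", "arguments": {"increments": [[[0,0,-2,0],[0,0,-5,0],[0,0,-9,0],[0,3,-10,0],[0,7,-10,0],[0,8,-10,0],[0,8,-10,0],[0,8,-10,0]]]}}

```text
clock: 29.38
tool_pos: [0.4013, -0.3516, 0.2503]
tcp_rot: [[-0.227, -0.974, 0.001], [-0.974, 0.227, -0.001], [0.0, -0.001, -1.0]]
force: [0.3, 0.0, -0.3]
width: 0.518
```

```bash
python3 - <<'E'
from h import *
go(.48,-.05,.25,0)
p,d=capture('wrist');cv2.imwrite('pics/w14.png',p)
p,d=capture('scene');cv2.imwrite('pics/s10.png',p)
E
```

```text
cur [ 0.4013 -0.3516  0.2503] ang -103.11 w 0.518 F [ 0.3  0.  -0.3] t 29.38 q7 -1.05 -> shift [-3.116e+01 -8.300e-01  2.000e-02] turn -103.1
```

View pics/w14.png

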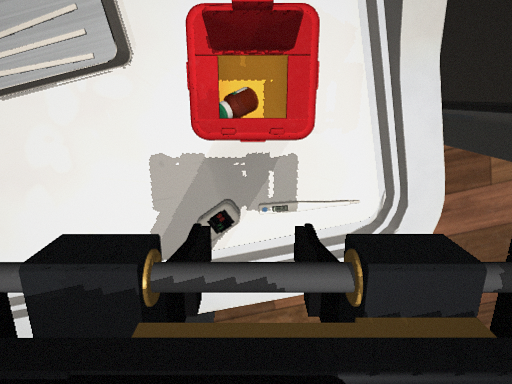

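View pics/s10.png

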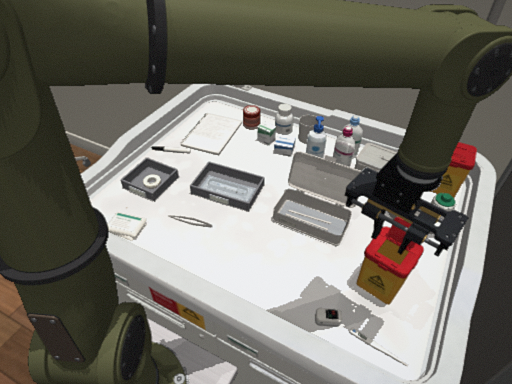

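The vial lies inside the container at (240,102), and both trays are still fine. Going for the forceps.

Emit:
{"name": "drive_tool", "arguments": {"increments": [[[-5,-2,0,-10],[-10,-4,0,-20],[-15,-6,0,-30],[-20,-7,0,-40],[-25,-7,0,-50],[-30,-6,0,-60],[-35,-4,0,-70],[-38,-3,0,-80]]]}}

```text
clock: 30.48
tool_pos: [0.5158, 0.0151, 0.2491]
tcp_rot: [[0.923, -0.384, -0.001], [-0.384, -0.923, -0.0], [-0.001, 0.001, -1.0]]
force: [0.5, -0.4, 0.7]
width: 0.517
```

```bash
python3 - <<'E'
from h import *
go(.44,.05,.24,8)
E
```

```text
cur [0.5158 0.0151 0.2491] ang -22.60 w 0.517 F [ 0.5 -0.4  0.7] t 30.48 q7 -0.46 -> shift [-8.34 -0.31  0.92] turn -30.6
```

Emit:
{"name": "drive_tool", "arguments": {"increments": [[[-4,-0.3,1,-10],[-8,-0.3,1,-20],[-8.3,-0.3,1,-30],[-8.3,-0.3,1,-30],[-8.3,-0.3,1,-30],[-8.3,-0.3,1,-30]]]}}

```text
clock: 31.22
tool_pos: [0.4412, 0.0467, 0.2394]
tcp_rot: [[0.993, 0.117, -0.0], [0.117, -0.993, -0.001], [-0.0, 0.001, -1.0]]
force: [-0.7, -0.6, -0.2]
width: 0.517
```

```bash
python3 - <<'E'
from h import *
go(.44,.05,.24,8)
c=calibration('wrist');p,d=capture('wrist');cv2.imwrite('pics/w15.png',p);P=pts(c,d);z=P[...,2]
np.savez('pics/w15c.npz',d=d,**c)
g=cv2.cvtColor(p,cv2.COLOR_BGR2GRAY)
m=(d>0)&(P[...,0]>.38)&(P[...,0]<.5)&(P[...,1]>.05)&(P[...,1]<.28)&(z>.0065)&(z<.03)
fitrect(P[m],"forceps z")
ys,xs=np.nonzero(m);print(xs.min(),xs.max(),ys.min(),ys.max())
x0,y0=max(xs.min()-15,0),max(ys.min()-15,0)
cv2.imwrite('pics/w15z.png',cv2.resize(p[y0:y0+180,x0:x0+150],None,fx=3.3,fy=3.3));print(x0,y0)
E
```

```text
cur [0.4412 0.0467 0.2394] ang 6.71 w 0.517 F [-0.7 -0.6 -0.2] t 31.23 q7 -0.16 -> shift [-0.09 -0.34 -0.06] turn -1.3
forceps z 324 c [434.4 156.9] size [ 18.8 130.6] ang 14.2 mean [0.4352 0.1559 0.0103]
250 267 0 124
235 0
```

View pics/w15z.png

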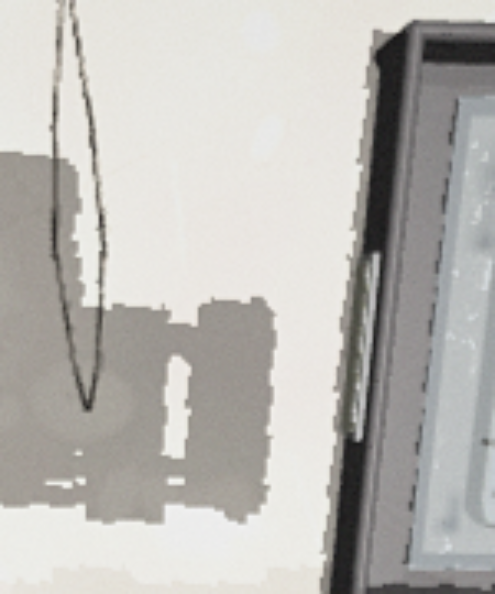

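View pics/w15.png

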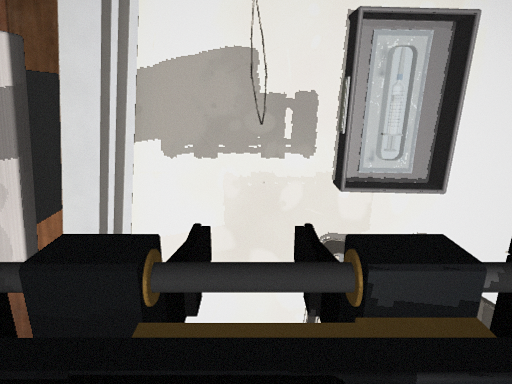

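```bash
python3 - <<'E'
from h import *
f=np.load('pics/w15c.npz');c={k:f[k] for k in f};d=f['d'];P=pts(c,d);z=P[...,2]
for zz in(.005,.01): print(np.round(plane(c,[(261.7,124.2),(251.7,74),(266.8,74),(254.5,0)],zz)[:,:2],4).tolist())
m=(d>0)&(P[...,0]>.38)&(P[...,0]<.5)&(P[...,1]>.05)&(P[...,1]<.28)&(z>.006)&(z<.03)
Q=P[m];mu=Q.mean(0)
for y in np.arange(.09,.23,.01):
    q=Q[abs(Q[:,1]-y)<.005]
    if len(q): print(round(y,3),len(q),np.round([q[:,0].min(),q[:,0].max(),np.median(q[:,2]),q[:,2].max()],4))
E
```

```text
[[0.4471, 0.0917], [0.4286, 0.1466], [0.4458, 0.1487], [0.4227, 0.2222]]
[[0.4469, 0.0921], [0.4286, 0.1463], [0.4456, 0.1483], [0.4229, 0.2209]]
0.09 8 [0.4445 0.447  0.0124 0.0145]
0.1 25 [0.4409 0.4482 0.0119 0.0136]
0.11 23 [0.4374 0.4479 0.0121 0.0139]
0.12 26 [0.4339 0.4477 0.0118 0.0138]
0.13 24 [0.4315 0.4467 0.0116 0.0137]
0.14 28 [0.4281 0.4463 0.011  0.0143]
0.15 28 [0.4257 0.4461 0.0113 0.0127]
0.16 26 [0.4254 0.4437 0.0109 0.0131]
0.17 22 [0.4245 0.4413 0.0109 0.0126]
0.18 22 [0.4234 0.4389 0.0101 0.0112]
0.19 33 [0.4222 0.4366 0.0085 0.0108]
0.2 25 [0.4221 0.433  0.0085 0.0107]
0.21 29 [0.4213 0.4297 0.0071 0.0091]
0.22 14 [0.4212 0.4274 0.007  0.0081]
```

```bash
python3 - <<'E'
from h import *
go(.4345,.157,.06,10.6)
E
```

```text
cur [0.4412 0.0468 0.2394] ang 6.74 w 0.519 F [-0.9  0.2 -0.2] t 31.27 q7 -0.16 -> shift [  0.64 -11.04  17.94] turn -3.9
```

Emit:
{"name": "drive_tool", "arguments": {"increments": [[[0.6,-5,2,-4],[0.6,-10,6,-4],[0.6,-11,11,-4],[0.6,-11,16,-4],[0.6,-11,18,-4],[0.6,-11,18,-4],[0.6,-11,18,-4],[0.6,-11,18,-4]]], "claw": 5}}

```text
clock: 32.28
tool_pos: [0.4348, 0.1575, 0.0609]
tcp_rot: [[0.982, 0.188, 0.002], [0.188, -0.982, 0.002], [0.002, -0.001, -1.0]]
force: [0.4, 0.2, 1.1]
width: 0.575
```

```bash
python3 - <<'E'
from h import *
go(.4345,.157,.004,10.6)
E
```

```text
cur [0.4348 0.1575 0.0609] ang 10.84 w 0.575 F [0.4 0.2 1.1] t 32.27 q7 -0.17 -> shift [-0.05  0.05  5.69] turn 0.2
```

Emit:
{"name": "drive_tool", "arguments": {"increments": [[[0,0,2,0],[0,0,4,0],[0,0,5.3,0],[0,0,5.5,0],[0,0,5.5,0],[0,0,5.5,0]]]}}

```text
clock: 33.02
tool_pos: [0.4343, 0.1574, 0.0053]
tcp_rot: [[0.982, 0.188, 0.001], [0.188, -0.982, 0.001], [0.001, -0.001, -1.0]]
force: [-0.1, 0.7, 0.3]
width: 0.574
```

```bash
python3 - <<'E'
from h import *
go(.4345,.157,.004,10.6)
p,d=capture('scene');cv2.imwrite('pics/s11.png',cv2.resize(p[170:260,130:250],None,fx=5,fy=5))
E
```

```text
cur [0.4343 0.1574 0.0053] ang 10.86 w 0.574 F [-0.1  0.7  0.3] t 33.02 q7 -0.10 -> shift [0.01 0.04 0.13] turn 0.3
```

View pics/s11.png

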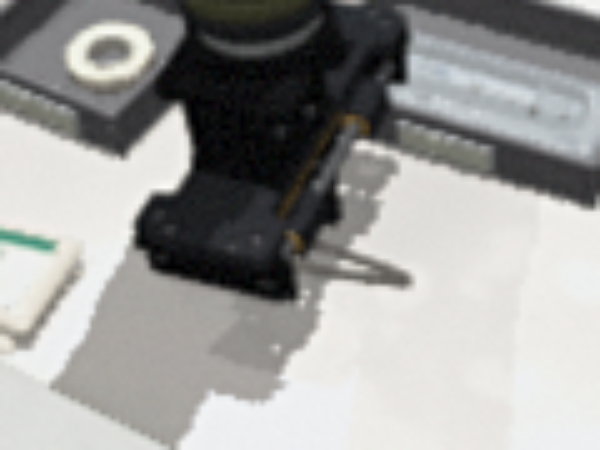

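Emit:
{"name": "drive_tool", "arguments": {"increments": [[[0,0,0.1,0],[0,0,0.1,0],[0,0,0.1,0],[0,0,0.1,0],[0,0,0.1,0],[0,0,0.1,0],[0,0,0.1,0]]], "claw": 0.8, "force": 15}}

```text
clock: 33.95
tool_pos: [0.4337, 0.157, 0.0036]
tcp_rot: [[0.982, 0.188, 0.0], [0.188, -0.982, 0.0], [0.0, -0.0, -1.0]]
force: [0.4, -0.6, 0.2]
width: 0.201
```

Emit:
{"name": "drive_tool", "arguments": {"increments": [[[0,0,-1,0],[0,0,-4,0],[0,0,-10,0],[0,0,-16,0],[0,0,-20,0],[0,0,-20,0],[0,0,-20,0]]]}}

```text
clock: 34.83
tool_pos: [0.4331, 0.1567, 0.2031]
tcp_rot: [[0.982, 0.188, -0.001], [0.188, -0.982, -0.0], [-0.001, -0.0, -1.0]]
force: [0.1, 0.3, -0.8]
width: 0.199
```

```bash
python3 - <<'E'
from h import *
go(.58,-.24,.22,0)
p,d=capture('wrist');cv2.imwrite('pics/w16.png',p)
p,d=capture('scene');cv2.imwrite('pics/s12.png',cv2.resize(p[110:260,100:300],None,fx=3.3,fy=3.3))
go(.58,-.24,.22,0)
E
```

```text
cur [0.4331 0.1567 0.2031] ang 10.85 w 0.199 F [ 0.1  0.3 -0.8] t 34.83 q7 -0.27 -> shift [ 6.95 41.73 -1.69] turn 10.9
cur [0.4327 0.1565 0.2022] ang 10.85 w 0.199 F [ 0.1 -0.2 -0.4] t 34.92 q7 -0.27 -> shift [ 7.   41.72 -1.75] turn 10.9
```

View pics/w16.png

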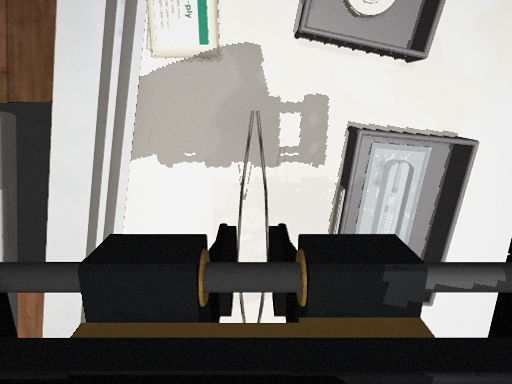

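View pics/s12.png

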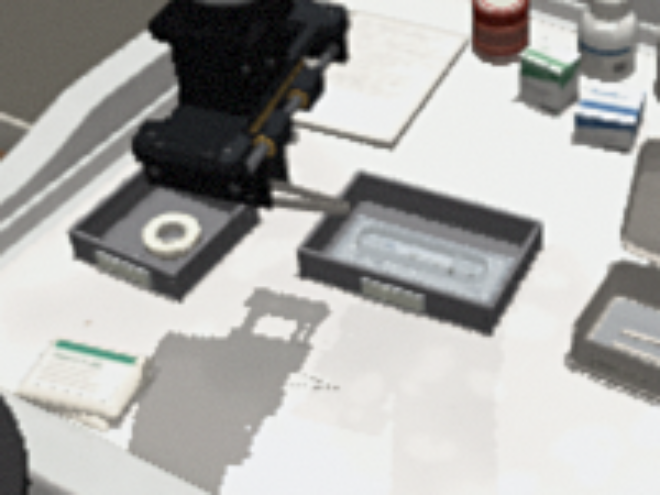

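Forceps are gripped at the middle and level, at (253,180) in the wrist view. Before placing, I'll check the clearance between the 190 mm gripper body and the open lid.

```bash
python3 - <<'E'
from h import *
f=np.load('pics/w2c.npz');c={k:f[k] for k in f};d=np.load('pics/w2.npy')
c2=calibration('scene');d2=np.load('pics/scene0.npy')
for n,P,d in(("wrist",pts(c,d),d),("scene",pts(c2,d2),d2)):
    for z in np.arange(.05,.18,.01):
        m=(d>0)&(abs(P[...,2]-z)<.005)&(P[...,0]>.63)&(P[...,0]<.75)&(P[...,1]>-.24)&(P[...,1]<-.05)
        Q=P[m]
        if len(Q)>3: print(n,round(z,3),len(Q),np.round(np.percentile(Q[:,0],[2,50,98]),4),np.round([Q[:,1].min(),Q[:,1].max()],3))
P=pts(c,np.load('pics/w2.npy'));z=P[...,2]
# front wall inner/outer and floor extents at y=-.14
m=(abs(P[...,1]+.14)<.03)&(P[...,0]>.5)&(P[...,0]<.67)
for a,b in((.044,.054),(.01,.04),(-.01,.009)):
    Q=P[m&(z>a)&(z<b)];print(a,b,len(Q),np.round(np.percentile(Q[:,0],[1,10,50,90,99]),4))
for n in('scene',):
    p,d=capture(n);cv2.imwrite('pics/lid.png',cv2.resize(p[140:260,250:380],None,fx=5,fy=5))
E
```

```text
wrist 0.05 1662 [0.6464 0.6544 0.6605] [-0.24 -0.05]
wrist 0.06 1807 [0.6486 0.6608 0.6634] [-0.24  -0.053]
wrist 0.07 1402 [0.6623 0.6645 0.6671] [-0.24  -0.058]
wrist 0.08 1519 [0.6657 0.6681 0.6705] [-0.24  -0.061]
wrist 0.09 1618 [0.6691 0.6717 0.6741] [-0.24  -0.064]
wrist 0.1 1747 [0.6728 0.6753 0.6779] [-0.24  -0.067]
wrist 0.11 1864 [0.6764 0.6789 0.6815] [-0.24 -0.07]
wrist 0.12 1976 [0.68   0.6826 0.6851] [-0.24  -0.074]
wrist 0.13 2138 [0.6836 0.6862 0.6888] [-0.24  -0.077]
wrist 0.14 622 [0.6866 0.6886 0.6907] [-0.24  -0.087]
scene 0.05 262 [0.6459 0.6549 0.664 ] [-0.24  -0.051]
scene 0.06 249 [0.6491 0.6625 0.667 ] [-0.24  -0.051]
scene 0.07 218 [0.6619 0.6659 0.67  ] [-0.239 -0.051]
scene 0.08 234 [0.6654 0.6698 0.6739] [-0.239 -0.051]
scene 0.09 226 [0.6695 0.6734 0.6777] [-0.24  -0.052]
scene 0.1 244 [0.6727 0.677  0.6817] [-0.24  -0.051]
scene 0.11 240 [0.6767 0.6809 0.6853] [-0.24  -0.051]
scene 0.12 247 [0.6799 0.6843 0.6892] [-0.24 -0.05]
scene 0.13 248 [0.6837 0.6881 0.6928] [-0.24 -0.05]
scene 0.14 253 [0.6871 0.6917 0.6961] [-0.24 -0.05]
scene 0.15 146 [0.6906 0.6949 0.6984] [-0.239 -0.05 ]
scene 0.16 116 [0.6861 0.6898 0.6957] [-0.238 -0.052]
scene 0.17 22 [0.6916 0.6944 0.6968] [-0.16  -0.128]
0.044 0.054 440 [0.5434 0.5438 0.6479 0.6592 0.6606]
0.01 0.04 847 [0.5425 0.5435 0.6468 0.6475 0.6479]
-0.01 0.009 5107 [0.5014 0.5142 0.581  0.6359 0.6464]
```

View pics/lid.png

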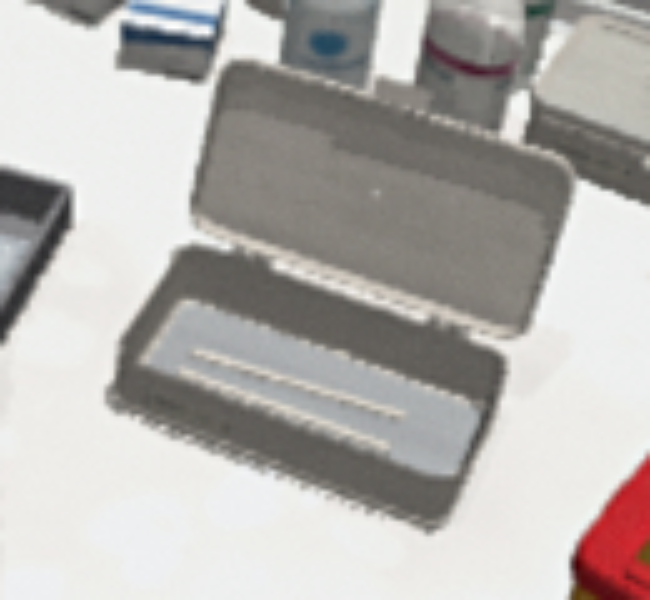

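Lid front surface is at x≈0.673 at body height, and the box's inner front wall is at 0.5455. So I'll place the TCP at x≈0.5735 and release about 15 mm above the floor, which keeps the body off the lid.

```bash
python3 - <<'E'
from h import *
go(.5735,-.1436,.20,0)
E
```

```text
cur [0.4327 0.1565 0.2021] ang 10.85 w 0.195 F [ 0.8  0.5 -1.6] t 34.98 q7 -0.27 -> shift [ 8.18 32.13  0.23] turn 10.9
```

Emit:
{"name": "drive_tool", "arguments": {"increments": [[[1,4,0,1],[2.5,9,0,4],[4,14,0,6],[5.5,19,0,9],[6.8,24,0,10.8],[7.8,29,0,10.8],[8.2,32.1,0,10.8],[8.2,32.1,0,10.8]]]}}

```text
clock: 35.98
tool_pos: [0.5737, -0.1463, 0.2022]
tcp_rot: [[1.0, -0.005, -0.003], [-0.005, -1.0, -0.003], [-0.003, 0.003, -1.0]]
force: [-0.4, -0.3, -0.9]
width: 0.197
```

Emit:
{"name": "drive_tool", "arguments": {"increments": [[[0,0,0,0],[0,0,0,0],[0,0,0,0]]]}}

```text
clock: 36.35
tool_pos: [0.5747, -0.1414, 0.2035]
tcp_rot: [[1.0, 0.003, 0.0], [0.003, -1.0, 0.001], [0.0, -0.001, -1.0]]
force: [-0.3, -0.6, 0.8]
width: 0.199
```

```bash
python3 - <<'E'
from h import *
go(.5735,-.1436,.08,0)
p,d=capture('scene');cv2.imwrite('pics/s13.png',cv2.resize(p[110:290,220:420],None,fx=3.3,fy=3.3))
p,d=capture('side');cv2.imwrite('pics/sd1.png',cv2.resize(p[130:310,200:400],None,fx=3.3,fy=3.3))
E
```

```text
cur [ 0.5747 -0.1414  0.2035] ang 0.17 w 0.199 F [-0.3 -0.6  0.8] t 36.35 q7 0.39 -> shift [-0.12  0.23 12.35] turn 0.2
```

View pics/s13.png

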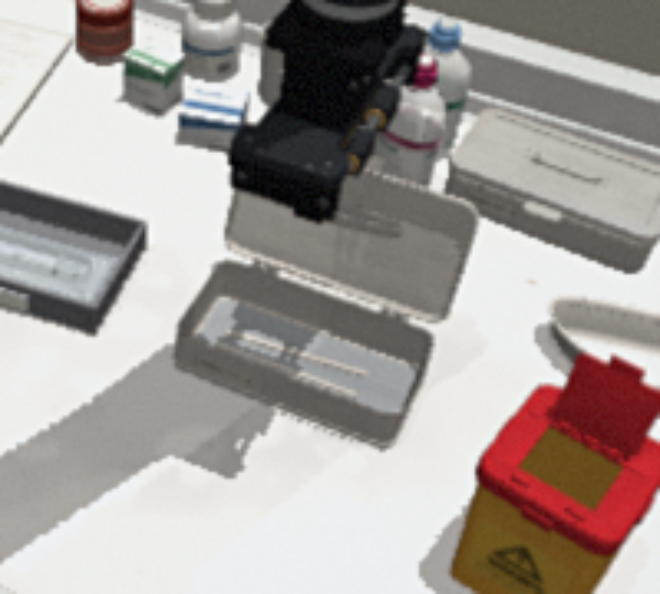

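View pics/sd1.png

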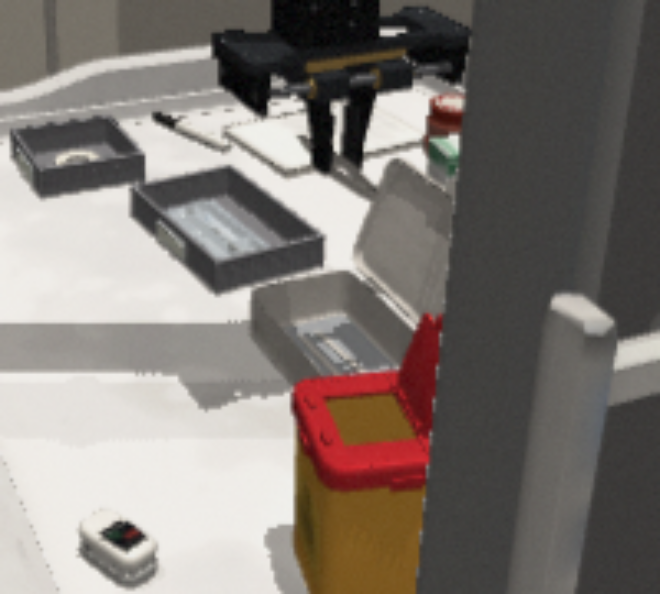

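Emit:
{"name": "drive_tool", "arguments": {"increments": [[[-0.1,0.2,3,0],[-0.1,0.2,7,0],[-0.1,0.2,11,0],[-0.1,0.2,13.5,0],[-0.1,0.2,14,0],[-0.1,0.2,14,0],[-0.1,0.2,14,0]]]}}

```text
clock: 37.33
tool_pos: [0.5748, -0.145, 0.065]
tcp_rot: [[1.0, 0.001, 0.003], [0.001, -1.0, -0.0], [0.003, 0.0, -1.0]]
force: [0.3, 0.2, 0.5]
width: 0.201
```

```bash
python3 - <<'E'
from h import *
go(.5735,-.1436,.022,0)
p,d=capture('scene');cv2.imwrite('pics/s14.png',cv2.resize(p[130:270,240:400],None,fx=4,fy=4))
p,d=capture('side');cv2.imwrite('pics/sd2.png',cv2.resize(p[150:290,230:400],None,fx=4,fy=4))
E
```

```text
cur [ 0.5748 -0.145   0.065 ] ang 0.07 w 0.201 F [0.3 0.2 0.5] t 37.33 q7 0.49 -> shift [-0.14 -0.14  4.3 ] turn 0.1
```

View pics/s14.png

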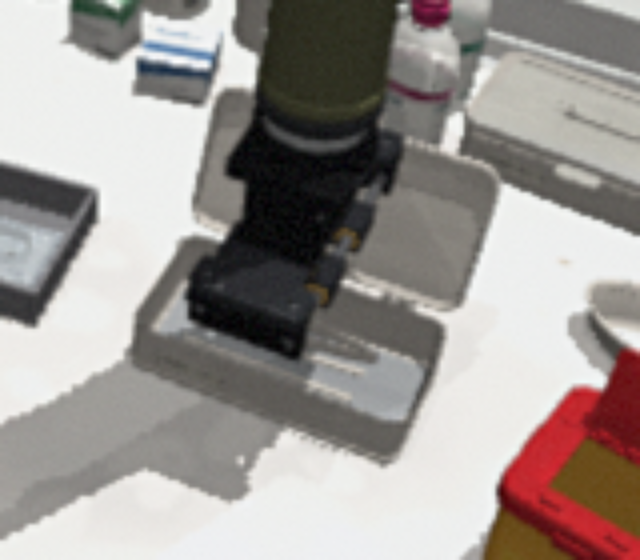

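View pics/sd2.png

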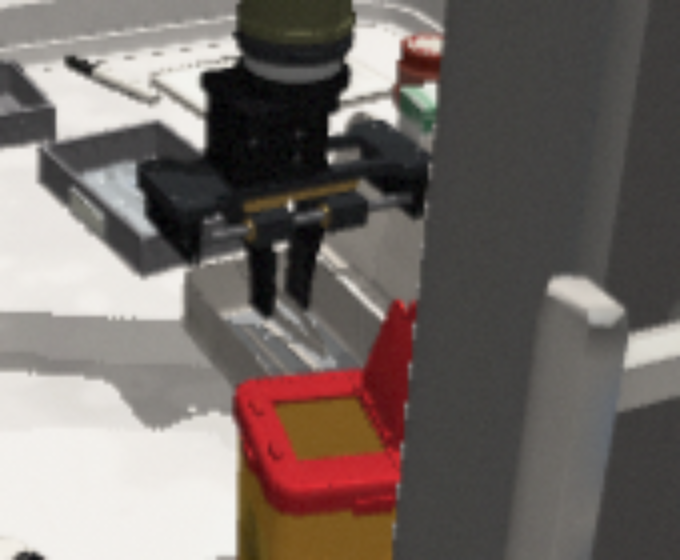

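Emit:
{"name": "drive_tool", "arguments": {"increments": [[[-0.1,-0.1,1,0],[-0.1,-0.1,2,0],[-0.1,-0.1,2.7,0],[-0.1,-0.1,2.8,0],[-0.1,-0.1,2.8,0],[-0.1,-0.1,2.8,0]]]}}

```text
clock: 38.17
tool_pos: [0.5729, -0.1439, 0.0359]
tcp_rot: [[1.0, 0.001, 0.001], [0.001, -1.0, -0.0], [0.001, 0.0, -1.0]]
force: [-0.4, 0.2, -0.9]
width: 0.196
```

```bash
python3 - <<'E'
from h import *
go(.573,-.1436,.021,0)
c=calibration('scene');p,d=capture('scene');P=pts(c,d)
# lid moved?
for z in (.11,.13,.15):
    m=(d>0)&(abs(P[...,2]-z)<.005)&(P[...,0]>.63)&(P[...,0]<.75)&(P[...,1]>-.24)&(P[...,1]<-.2);print(z,m.sum(),np.round(np.percentile(P[m][:,0],[2,50,98]),4))
E
```

```text
cur [ 0.5729 -0.1439  0.0359] ang 0.05 w 0.196 F [-0.4  0.2 -0.9] t 38.17 q7 0.51 -> shift [ 0.   -0.03  1.49] turn 0.1
0.11 54 [0.6775 0.6808 0.6849]
0.13 56 [0.6844 0.6878 0.692 ]
0.15 31 [0.6917 0.6954 0.6984]
```

Emit:
{"name": "drive_tool", "arguments": {"increments": [[[0,0,0.7,0],[0,0,1.2,0],[0,0,1.4,0],[0,0,1.4,0]]]}}

```text
clock: 38.72
tool_pos: [0.5725, -0.1438, 0.0213]
tcp_rot: [[1.0, 0.001, -0.0], [0.001, -1.0, -0.0], [-0.0, 0.0, -1.0]]
force: [0.3, -0.2, -0.7]
width: 0.198
```

```bash
python3 - <<'E'
from h import *
go(.573,-.1436,.018,0)
E
```

```text
cur [ 0.5725 -0.1438  0.0213] ang 0.06 w 0.198 F [ 0.3 -0.2 -0.7] t 38.73 q7 0.52 -> shift [ 0.05 -0.02  0.33] turn 0.1
```

Emit:
{"name": "drive_tool", "arguments": {"increments": [[[0,0,0.3,0],[0,0,0.4,0],[0,0,0.4,0]]]}}

```text
clock: 39.1
tool_pos: [0.5726, -0.1438, 0.0175]
tcp_rot: [[1.0, 0.001, -0.0], [0.001, -1.0, 0.0], [-0.0, -0.0, -1.0]]
force: [-0.6, -0.5, -0.5]
width: 0.197
```

Emit:
{"name": "drive_tool", "arguments": {"increments": [[[0,0,0,0],[0,0,0,0],[0,0,0,0],[0,0,0,0]]], "claw": 2.2}}

```text
clock: 39.6
tool_pos: [0.5727, -0.1438, 0.0176]
tcp_rot: [[1.0, 0.001, 0.0], [0.001, -1.0, 0.0], [0.0, -0.0, -1.0]]
force: [0.2, 0.5, -0.2]
width: 0.254
```

```bash
python3 - <<'E'
from h import *
go(.573,-.1436,.018,0)
p,d=capture('wrist');cv2.imwrite('pics/w17.png',p)
E
```

```text
cur [ 0.5727 -0.1438  0.0176] ang 0.06 w 0.254 F [ 0.2  0.5 -0.2] t 39.60 q7 0.53 -> shift [ 0.03 -0.02 -0.04] turn 0.1
```

View pics/w17.png

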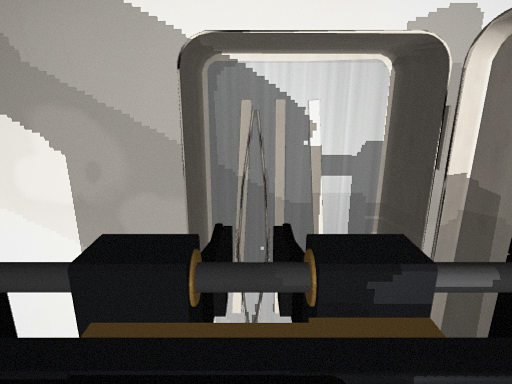

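Emit:
{"name": "drive_tool", "arguments": {"increments": [[[0,0,-1,0],[0,0,-3,0],[0,0,-7,0],[0,0,-12,0],[0,0,-17,0],[0,0,-20,0],[0,0,-20,0],[0,0,-20,0]]]}}

```text
clock: 40.65
tool_pos: [0.5723, -0.1437, 0.2175]
tcp_rot: [[1.0, 0.001, -0.0], [0.001, -1.0, 0.001], [-0.0, -0.001, -1.0]]
force: [-0.3, -0.2, -0.5]
width: 0.254
```

```bash
python3 - <<'E'
from h import *
go(.46,-.33,.25,-13)
c=calibration('wrist');p,d=capture('wrist');cv2.imwrite('pics/w18.png',p)
c=calibration('scene');p,d=capture('scene');cv2.imwrite('pics/s15.png',cv2.resize(p[130:270,240:400],None,fx=4,fy=4))
E
```

```text
cur [ 0.5723 -0.1437  0.2175] ang 0.06 w 0.254 F [-0.3 -0.2 -0.5] t 40.65 q7 0.39 -> shift [-11.25  18.62  -3.26] turn 13.1
```

View pics/w18.png

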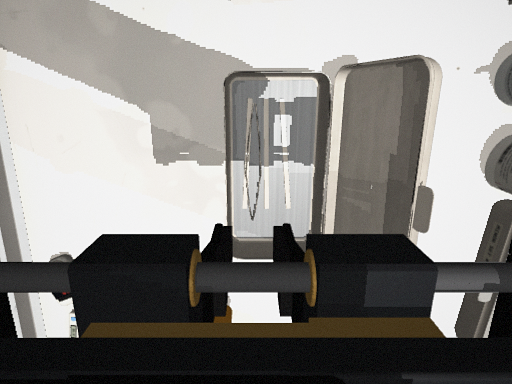

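View pics/s15.png

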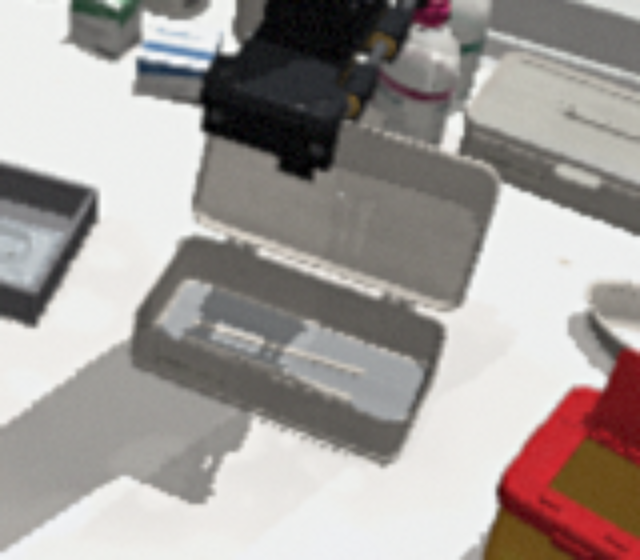

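Forceps lie flat in the box at (252,160) and the lid hasn't moved. Next is the flap: close the fingers, rise, and go in behind it.

```bash
cat >> h.py <<'E'
EX=np.array([.974,-.225]);EY=np.array([.225,.974])
def goe(e,z,n=-.2527,ang=-103):
    p=e*EX+n*EY; go(p[0],p[1],z,ang)
    t=np.array(state()["tool_pos"]);print("  e",round(float(t[:2]@EX),4),"n",round(float(t[:2]@EY),4))
E
python3 - <<'E'
from h import *
goe(.652,.29)
E
```

```text
cur [ 0.5719 -0.1435  0.2165] ang 0.05 w 0.254 F [ 0.3  0.2 -1.1] t 40.75 q7 0.39 -> shift [ 0.59 24.93 -7.36] turn 103.1
  e 0.5893 n -0.0111
```

Emit:
{"name": "drive_tool", "arguments": {"increments": [[[0,0,-6,10],[0.6,4,-7.5,20],[0.6,9,-7.5,30],[0.6,14,-7.5,40],[0.6,19,-7.5,50],[0.6,25,-7.5,60],[0.6,25,-7.5,70],[0.6,25,-7.5,80]]], "claw": 0}}

```text
clock: 41.75
tool_pos: [0.5775, -0.3954, 0.2906]
tcp_rot: [[0.166, -0.986, -0.003], [-0.986, -0.166, 0.001], [-0.001, 0.003, -1.0]]
force: [0.3, -0.7, -0.7]
width: 0.004
```

Emit:
{"name": "drive_tool", "arguments": {"increments": [[[0,0,0,10],[0,0,0,20],[0,0,0,23],[0,0,0,23],[0,0,0,23]]]}}

```text
clock: 42.38
tool_pos: [0.5788, -0.3937, 0.2918]
tcp_rot: [[-0.223, -0.975, -0.001], [-0.975, 0.223, 0.001], [-0.0, 0.001, -1.0]]
force: [-0.1, 1.4, -0.5]
width: 0.006
```

```bash
python3 - <<'E'
from h import *
goe(.652,.185)
p,d=capture('scene');cv2.imwrite('pics/s16.png',cv2.resize(p[110:310,300:512],None,fx=3,fy=3))
E
```

```text
cur [ 0.5788 -0.3937  0.2918] ang -102.90 w 0.006 F [-0.1  1.4 -0.5] t 42.38 q7 -0.87 -> shift [-0.06  0.07 10.68] turn 0.1
  e 0.6523 n -0.2532
```

View pics/s16.png

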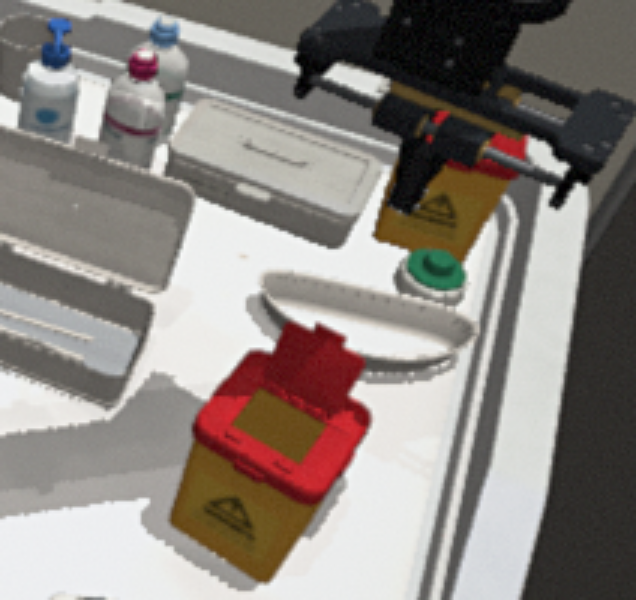

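Emit:
{"name": "drive_tool", "arguments": {"increments": [[[0,0,4,0],[0,0,8,0],[0,0,10,0],[0,0,10.4,0],[0,0,10.4,0],[0,0,10.4,0]]]}}

```text
clock: 43.18
tool_pos: [0.5794, -0.3945, 0.1903]
tcp_rot: [[-0.224, -0.975, 0.002], [-0.975, 0.224, -0.001], [0.001, -0.002, -1.0]]
force: [0.0, 0.9, -0.7]
width: 0.005
```

```bash
python3 - <<'E'
from h import *
goe(.5925,.187)
E
```

```text
cur [ 0.5794 -0.3945  0.1903] ang -102.94 w 0.005 F [ 0.   0.9 -0.7] t 43.17 q7 -0.83 -> shift [-0.15  6.1   0.31] turn 0.1
  e 0.6531 n -0.2539
```

Emit:
{"name": "drive_tool", "arguments": {"increments": [[[0,2,0.2,0],[0,4,0.3,0],[0,5,0.3,0],[0,6,0.3,0],[0,7,0.5,0],[0,8.2,0.9,0],[0,8.2,0.9,0],[0,8.2,0.9,0]]]}}

```text
clock: 44.18
tool_pos: [0.4986, -0.3749, 0.179]
tcp_rot: [[-0.224, -0.975, -0.001], [-0.975, 0.224, 0.001], [-0.001, 0.001, -1.0]]
force: [0.2, 0.4, 0.3]
width: 0.004
```

```bash
python3 - <<'E'
from h import *
goe(.5605,.174)
p,d=capture('scene');cv2.imwrite('pics/s17.png',cv2.resize(p[160:310,320:480],None,fx=3.5,fy=3.5))
E
```

```text
cur [ 0.4986 -0.3749  0.179 ] ang -102.94 w 0.004 F [0.2 0.4 0.3] t 44.17 q7 -0.81 -> shift [-0.05  0.99  0.5 ] turn 0.1
  e 0.57 n -0.253
```

View pics/s17.png

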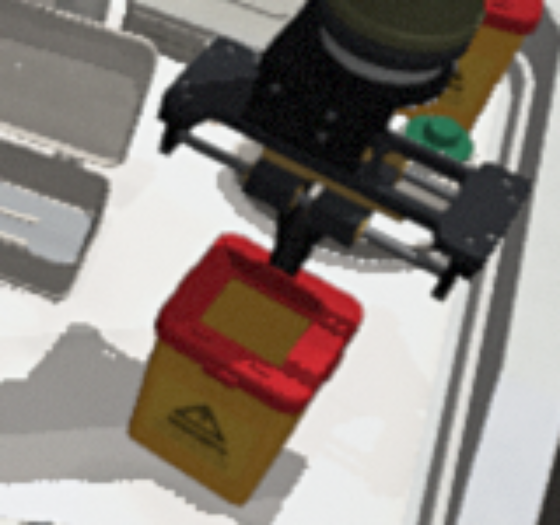

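Emit:
{"name": "drive_tool", "arguments": {"increments": [[[0,0.4,0.2,0],[0,0.9,0.5,0],[0,1.3,1,0],[0,1.6,1.5,0],[0,1.8,2,0],[0,2,2.3,0],[0,2,2.3,0]]]}}

```text
clock: 45.1
tool_pos: [0.4791, -0.3708, 0.1561]
tcp_rot: [[-0.224, -0.975, -0.001], [-0.975, 0.224, 0.0], [-0.0, 0.001, -1.0]]
force: [0.2, 0.4, -0.4]
width: 0.006
```

```bash
python3 - <<'E'
from h import *
goe(.546,.147)
p,d=capture('scene');cv2.imwrite('pics/s18.png',cv2.resize(p[160:310,320:480],None,fx=3.5,fy=3.5))
E
```

```text
cur [ 0.4791 -0.3708  0.1561] ang -102.95 w 0.006 F [ 0.2  0.4 -0.4] t 45.10 q7 -0.80 -> shift [-0.08  0.45  0.91] turn 0.0
  e 0.5501 n -0.2533
```

View pics/s18.png

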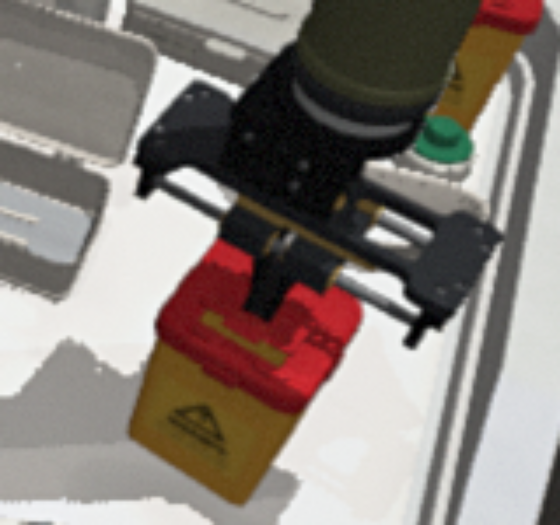

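The flap follows the finger, leaving a gap at about (245,335). Pressing it shut.

Emit:
{"name": "drive_tool", "arguments": {"increments": [[[0,0.3,0.4,0],[0,0.8,0.8,0],[0,0.8,1.1,0],[0,0.8,1.1,0],[0,0.8,1.1,0]]]}}

```text
clock: 45.78
tool_pos: [0.4717, -0.3691, 0.1455]
tcp_rot: [[-0.224, -0.975, -0.0], [-0.975, 0.224, 0.0], [-0.0, 0.0, -1.0]]
force: [0.5, -0.2, 0.8]
width: 0.004
```

```bash
python3 - <<'E'
from h import *
goe(.542,.144)
p,d=capture('scene');cv2.imwrite('pics/s19.png',cv2.resize(p[160:310,320:480],None,fx=3.5,fy=3.5))
E
```

```text
cur [ 0.4717 -0.3691  0.1455] ang -102.94 w 0.004 F [ 0.5 -0.2  0.8] t 45.77 q7 -0.80 -> shift [-0.09  0.08  0.15] turn 0.1
  e 0.5425 n -0.2534
```

View pics/s19.png

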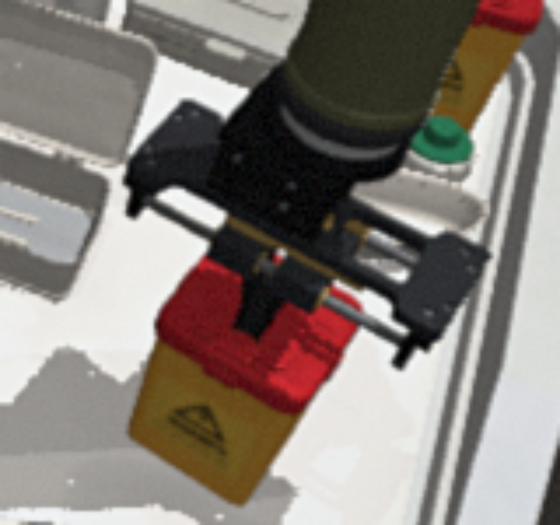

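Close to shut. I'll press a few millimetres more, watching the force.

Emit:
{"name": "drive_tool", "arguments": {"increments": [[[0,0,0.1,0],[0,0.3,0.3,0],[0,0.3,0.4,0],[0,0.3,0.4,0]]]}}

```text
clock: 46.32
tool_pos: [0.4691, -0.3686, 0.1425]
tcp_rot: [[-0.224, -0.975, 0.001], [-0.975, 0.224, 0.0], [-0.0, -0.001, -1.0]]
force: [-0.5, 1.0, 6.8]
width: 0.005
```

```bash
python3 - <<'E'
from h import *
goe(.54,.142)
E
```

```text
cur [ 0.4691 -0.3686  0.1425] ang -102.94 w 0.005 F [-0.5  1.   6.8] t 46.33 q7 -0.79 -> shift [-0.1   0.02  0.05] turn 0.1
  e 0.5398 n -0.2535
```

Emit:
{"name": "drive_tool", "arguments": {"increments": [[[0,0,0.1,0],[0,0,0.1,0],[0,0,-2,0],[0,0,-6,0],[0,4,-10,0],[0,8,-12,0],[0,8,-12,0],[0,8,-12,0]]]}}

```text
clock: 47.32
tool_pos: [0.3914, -0.3501, 0.262]
tcp_rot: [[-0.223, -0.975, 0.003], [-0.975, 0.223, 0.002], [-0.002, -0.002, -1.0]]
force: [0.3, -0.1, -0.6]
width: 0.009
```

```bash
python3 - <<'E'
from h import *
go(.735,-.1436,.26,-90)
c=calibration('wrist');p,d=capture('wrist');cv2.imwrite('pics/w19.png',p)
P=pts(c,d);E=P[...,:2]@EX;N=P[...,:2]@EY;z=P[...,2]
for e in np.arange(.50,.62,.01):
    m=(d>0)&(abs(E-e)<.003)&(abs(N+.2527)<.025)&(z>.1);print(round(e,3),m.sum(),np.round(np.percentile(z[m],[5,50,95]),4) if m.any() else '', end=' ; ')
    m=(d>0)&(abs(E-e)<.003)&(abs(abs(N+.2527)-.04)<.003)&(z>.1);print('side',np.round(np.median(z[m]),4) if m.any() else '')
E
```

```text
cur [ 0.3914 -0.3501  0.262 ] ang -102.90 w 0.009 F [ 0.3 -0.1 -0.6] t 47.33 q7 -1.07 -> shift [-27.8  -28.88   0.32] turn -12.9
0.5 1540 [0.3392 0.3484 0.3558] ; side 
0.51 248 [0.1306 0.1385 0.1416] ; side 0.1388
0.52 462 [0.1396 0.1427 0.1441] ; side 0.1399
0.53 452 [0.142  0.1433 0.1448] ; side 0.1399
0.54 461 [0.1421 0.1434 0.1448] ; side 0.1401
0.55 427 [0.1419 0.1431 0.1442] ; side 0.1399
0.56 471 [0.1419 0.1431 0.1444] ; side 0.1399
0.57 499 [0.142  0.1431 0.1442] ; side 0.14
0.58 504 [0.139  0.1436 0.1455] ; side 0.1398
0.59 539 [0.1388 0.1399 0.1412] ; side 0.14
0.6 556 [0.1389 0.14   0.1411] ; side 0.14
0.61 98 [0.1387 0.1397 0.1408] ; side 0.1399
```

View pics/w19.png

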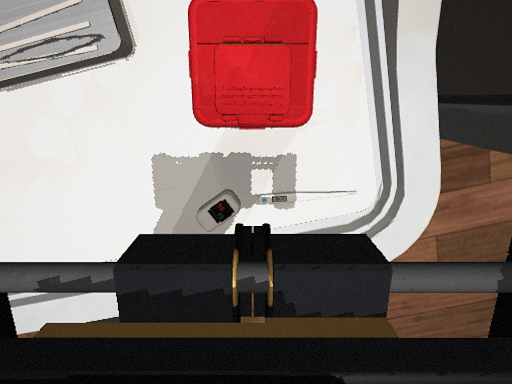

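The flap reads level across its whole length, so it is fully shut: (253,75) in the wrist view. Now I'll go behind the instrument box lid.

```bash
python3 - <<'E'
from h import *
go(.735,-.165,.27,-90)
E
```

```text
cur [ 0.3916 -0.3499  0.2613] ang -102.88 w 0.004 F [-0.2  0.1  0.4] t 47.38 q7 -1.07 -> shift [-25.68 -29.36  -0.87] turn -12.9
```

Emit:
{"name": "drive_tool", "arguments": {"increments": [[[-4,-4,-1,-2],[-8,-8,-1,-6],[-12,-13,-1,-10],[-16,-18,-1,-13],[-20,-23,-1,-13],[-24,-27,-1,-13],[-25.7,-29.4,-1,-13],[-25.7,-29.4,-1,-13]]]}}

```text
clock: 48.38
tool_pos: [0.737, -0.1631, 0.265]
tcp_rot: [[0.006, -1.0, -0.008], [-1.0, -0.006, -0.001], [0.001, 0.008, -1.0]]
force: [-0.7, 0.1, 0.3]
width: 0.007
```

Emit:
{"name": "drive_tool", "arguments": {"increments": [[[0,0,0,0],[0,0,0,0]]]}}

```text
clock: 48.62
tool_pos: [0.7339, -0.1674, 0.271]
tcp_rot: [[-0.001, -1.0, -0.001], [-1.0, 0.001, -0.0], [0.0, 0.001, -1.0]]
force: [0.3, -0.2, 0.9]
width: 0.007
```

```bash
python3 - <<'E'
from h import *
go(.735,-.165,.125,-90)
p,d=capture('scene');cv2.imwrite('pics/s20.png',cv2.resize(p[80:280,240:440],None,fx=3,fy=3))
p,d=capture('wrist');cv2.imwrite('pics/w20.png',p)
E
```

```text
cur [ 0.7339 -0.1674  0.271 ] ang -90.07 w 0.007 F [ 0.3 -0.2  0.9] t 48.62 q7 -1.10 -> shift [-0.24 -0.13 14.6 ] turn -0.1
```

View pics/s20.png

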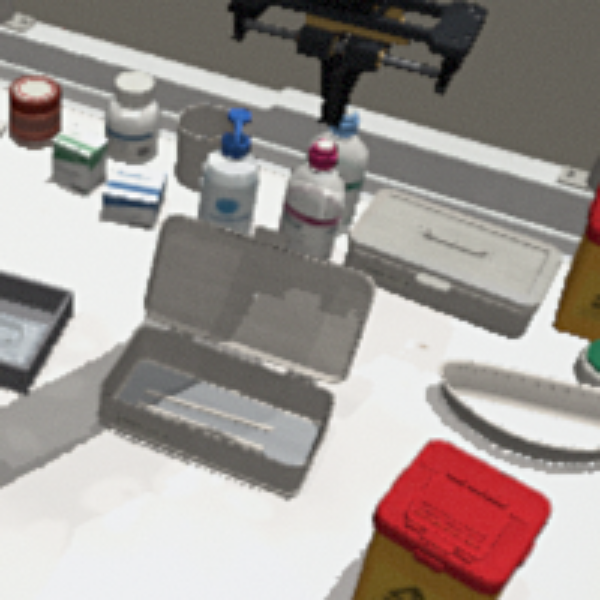

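View pics/w20.png

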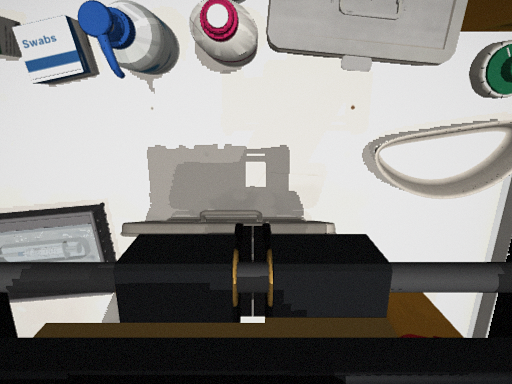

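```bash
python3 - <<'E'
from h import *
go(.735,-.185,.125,-90)
c=calibration('wrist');p,d=capture('wrist');P=pts(c,d)
for u,v in[(200,213),(232,211),(232,213),(262,213),(180,222),(180,228),(330,228),(215,20),(100,20),(130,40)]: print((u,v),np.round(P[v,u],3))
E
```

```text
cur [ 0.7342 -0.1669  0.2719] ang -90.03 w 0.008 F [-0.5 -0.2  0.4] t 48.73 q7 -1.10 -> shift [ 1.82 -0.08 14.69] turn -0.0
(200, 213) [ 0.652 -0.093  0.003]
(232, 211) [ 0.695 -0.145  0.115]
(232, 213) [ 0.694 -0.145  0.118]
(262, 213) [ 0.652 -0.18   0.002]
(180, 222) [ 0.664 -0.079  0.067]
(180, 228) [ 0.693 -0.1    0.155]
(330, 228) [ 0.692 -0.238  0.154]
(215, 20) [ 0.867 -0.137  0.154]
(100, 20) [ 0.865 -0.052  0.164]
(130, 40) [ 0.857 -0.06   0.126]
```

The lid carries a handle at (232,213). I'll push beside it at y≈−0.20.

Emit:
{"name": "drive_tool", "arguments": {"increments": [[[3.3,0,3,0],[3.3,0,7,0],[3.3,0,11,0],[3.3,0,14,0],[3.3,0,14.6,0],[3.3,0,14.6,0],[3.3,0,14.6,0]]]}}

```text
clock: 49.65
tool_pos: [0.7358, -0.1995, 0.1278]
tcp_rot: [[0.001, -1.0, 0.003], [-1.0, -0.001, -0.001], [0.001, -0.003, -1.0]]
force: [-0.5, 0.1, 0.8]
width: 0.003
```

```bash
python3 - <<'E'
from h import *
go(.645,-.2,.125,-90)
p,d=capture('scene');cv2.imwrite('pics/s21.png',cv2.resize(p[80:280,240:440],None,fx=3,fy=3))
E
```

```text
cur [ 0.7358 -0.1995  0.1278] ang -89.94 w 0.003 F [-0.5  0.1  0.8] t 49.65 q7 -1.01 -> shift [0.04 9.08 0.25] turn 0.1
```

View pics/s21.png

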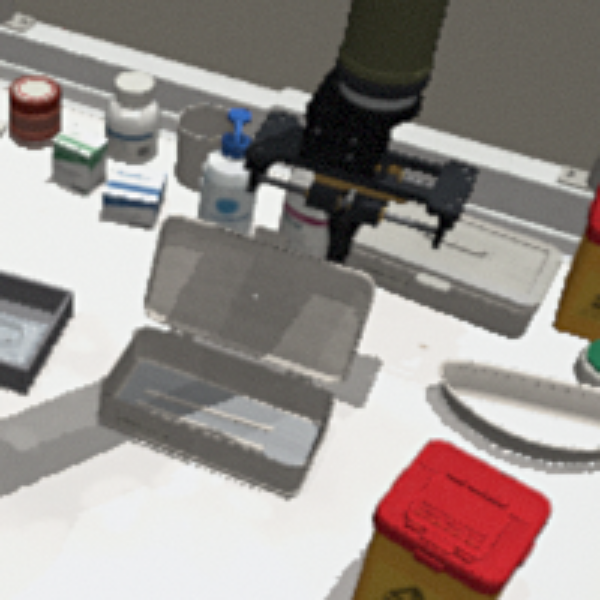

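Fingers are behind the lid at (340,250), clear of everything. Pushing forward gently.

Emit:
{"name": "drive_tool", "arguments": {"increments": [[[0,1.5,0,0],[0,3,0,0],[0,4,0,0],[0,5,0,0],[0,6,0,0],[0,7,0,0],[0,8,0,0],[0,8.5,0,0]]]}}

```text
clock: 50.7
tool_pos: [0.649, -0.199, 0.1254]
tcp_rot: [[0.001, -1.0, -0.001], [-1.0, -0.001, 0.0], [-0.0, 0.001, -1.0]]
force: [0.1, -0.2, 0.5]
width: 0.009
```

Emit:
{"name": "drive_tool", "arguments": {"increments": [[[0,0.8,0,0],[0,0.8,0,0],[0,0.8,0,0],[0,0.8,0,0],[0,0.8,0,0]]]}}

```text
clock: 51.32
tool_pos: [0.6421, -0.199, 0.1255]
tcp_rot: [[0.001, -1.0, -0.0], [-1.0, -0.001, -0.0], [0.0, 0.0, -1.0]]
force: [-0.3, -0.1, 0.8]
width: 0.006
```

```bash
python3 - <<'E'
from h import *
go(.645,-.2,.125,-90)
p,d=capture('scene');cv2.imwrite('pics/s22.png',cv2.resize(p[80:280,240:440],None,fx=3,fy=3))
E
```

```text
cur [ 0.6421 -0.199   0.1255] ang -89.93 w 0.006 F [-0.3 -0.1  0.8] t 51.33 q7 -0.96 -> shift [ 0.1  -0.29  0.05] turn 0.1
```

View pics/s22.png

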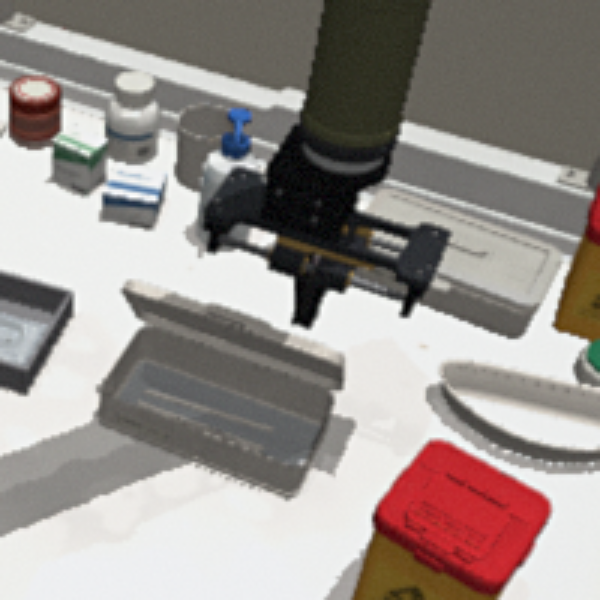

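The lid is past upright and leaning forward. Waiting a moment for it to fall.

Emit:
{"name": "drive_tool", "arguments": {"increments": [[[0,0,-1,0],[0,0,-3,0],[0,0,-5,0],[0,0,-5,0],[0,0,-5,0],[0,0,-5,0],[0,0,-5,0],[0,0,-5,0]]]}}

```text
clock: 52.38
tool_pos: [0.6418, -0.199, 0.1752]
tcp_rot: [[0.001, -1.0, -0.001], [-1.0, -0.001, 0.0], [-0.0, 0.001, -1.0]]
force: [-0.3, -0.2, -0.0]
width: 0.006
```

```bash
python3 - <<'E'
from h import *
go(.645,-.2,.125,-90)
p,d=capture('scene');cv2.imwrite('pics/s23.png',cv2.resize(p[80:280,240:440],None,fx=3,fy=3))
E
```

```text
cur [ 0.6418 -0.199   0.1752] ang -89.94 w 0.006 F [-0.3 -0.2 -0. ] t 52.38 q7 -0.98 -> shift [ 0.1  -0.33  5.02] turn 0.1
```

View pics/s23.png

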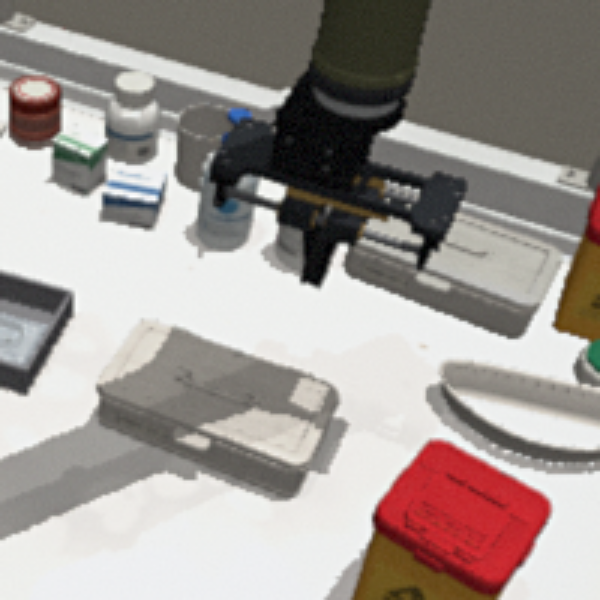

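The lid has fallen shut. I'll back off, open the gripper, and check everything.

Emit:
{"name": "drive_tool", "arguments": {"increments": [[[0,0,-4,0],[0,4,-8,0],[0,6,-12,0],[0,6,-14,0],[0,6,-14,0],[0,6,-14,0]]], "claw": 5}}

```text
clock: 53.18
tool_pos: [0.5818, -0.1986, 0.3143]
tcp_rot: [[0.001, -1.0, -0.001], [-1.0, -0.001, 0.0], [-0.0, 0.001, -1.0]]
force: [0.6, -0.2, -0.4]
width: 0.546
```

```bash
python3 - <<'E'
from h import *
go(.6,-.2,.3,-90)
c=calibration('scene');p,d=capture('scene');cv2.imwrite('pics/s24.png',p[90:330,80:500]);P=pts(c,d);z=P[...,2]
for x in np.arange(.545,.665,.015):
    m=(d>0)&(abs(P[...,0]-x)<.005)&(P[...,1]>-.23)&(P[...,1]<-.06);print(round(x,3),m.sum(),np.round(np.median(z[m]),4))
p,d=capture('side');cv2.imwrite('pics/sd3.png',p)
B=lambda x0,x1,y0,y1,z0,z1:(d2>0)&(P[...,0]>x0)&(P[...,0]<x1)&(P[...,1]>y0)&(P[...,1]<y1)&(z>z0)&(z<z1)
E
```

```text
cur [ 0.5818 -0.1986  0.3143] ang -89.92 w 0.546 F [ 0.6 -0.2 -0.4] t 53.17 q7 -1.04 -> shift [ 0.14 -1.82  1.43] turn 0.1
0.545 2579 0.4789
0.56 1976 0.4534
0.575 563 0.3392
0.59 243 0.0622
0.605 281 0.0556
0.62 171 0.0535
0.635 169 0.0538
0.65 86 0.0545
```

View pics/s24.png

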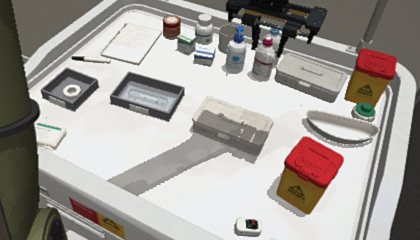

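View pics/sd3.png

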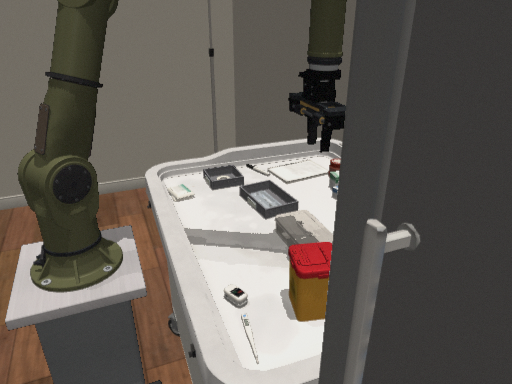

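```bash
python3 - <<'E'
from h import *
c=calibration('scene');p,d=capture('scene');P=pts(c,d);z=P[...,2]
for x in np.arange(.545,.665,.015):
    m=(d>0)&(abs(P[...,0]-x)<.005)&(P[...,1]>-.23)&(P[...,1]<-.06)&(z<.1);print(round(x,3),m.sum(),np.round(np.median(z[m]),4))
for e in np.arange(.52,.62,.01):
    m=(d>0)&(abs(P[...,:2]@EX-e)<.004)&(abs(P[...,:2]@EY+.2527)<.025)&(z>.1)&(z<.22);print(round(e,3),np.round(np.percentile(z[m],[5,50,95]),4))
m=(d>0)&(P[...,0]>.545)&(P[...,0]<.65)&(P[...,1]>.05)&(P[...,1]<.21)&(z>.0125)&(z<.028);fitrect(P[m],"dome")
m=(d>0)&(P[...,0]>.46)&(P[...,0]<.565)&(P[...,1]>.305)&(P[...,1]<.41)&(z>.011)&(z<.03);fitrect(P[m],"tape")
cv2.imwrite('pics/s25.png',cv2.resize(p[145:220,110:280],None,fx=4,fy=4))
E
```

```text
0.545 911 0.0293
0.56 150 0.0536
0.575 208 0.0538
0.59 130 0.0533
0.605 157 0.0533
0.62 165 0.0534
0.635 174 0.0538
0.65 93 0.055
0.52 [0.1035 0.141  0.1436]
0.53 [0.1413 0.1427 0.1447]
0.54 [0.1405 0.1427 0.1447]
0.55 [0.1407 0.1426 0.1445]
0.56 [0.1412 0.1427 0.1446]
0.57 [0.1411 0.1425 0.1437]
0.58 [0.1386 0.1425 0.1452]
0.59 [0.1374 0.1392 0.1408]
0.6 [0.1377 0.1397 0.1411]
0.61 [0.1382 0.1395 0.1415]
dome 361 c [594.9 130.9] size [180.7  73. ] ang 74.2 mean [0.5942 0.1275 0.0196]
tape 142 c [512.6 352.1] size [54.  48.5] ang 39.2 mean [0.5103 0.3501 0.0155]
```

View pics/s25.png

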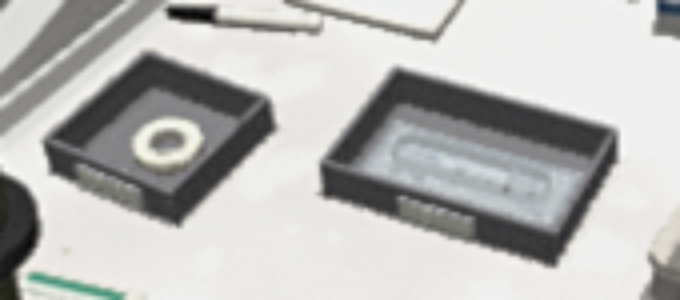

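Lid and flap are both level, and the tape and pack lie flat in their trays. Handing in.

```bash
python3 -c "
from h import *
s=state();print(s['clock'],s['width'],np.round(s['force'],1),np.abs(s['qvel']).max())
print(close_job())"
```

```text
53.325 0.564632374072771 [-0.8 -0.3 -0.3] 0.0041749900774618156
the job is handed in; nothing more can be done
None
```

The job is done in the order asked and handed in at 53.3 s; no verdict was reported.

- **Clean items:** the syringe pack lies flat, dome up, in the middle of the long tray. The tape roll lies flat in the square tray, within a few millimetres of its centre.
- **Vial:** I dropped it through the open flap and saw it lying inside the container before shutting the flap.
- **Forceps:** they lie flat in the instrument box, seen before the lid closed. I released them about 12 mm above the floor, because lower down the gripper body would have touched the open lid.
- **Flap:** I pressed it shut until the force read 6.8 N. Depth shows it level along its whole length, at about 143 mm.
- **Lid:** I pushed it past upright and it fell shut. Depth shows it level, at about 53–55 mm.
- **At hand-in:** the gripper was open about 25 cm above the box lid, with only sensor noise on the force reading.

The final depth fit of the pack was loose (181 × 73 mm, including tray edges). I judged its centring from the measured release position and the pictures instead. No check failed.

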